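Home and lock the collecting box of a bench crusher

ROBOT

A 6-joint arm with a two-finger parallel gripper is mounted at the origin on the work surface. World frame = base frame: x ahead of the robot, y to its left, z up, the work surface at z = 0. Lengths are in m, angles in degrees, forces in N, time in s.
With the tool pointing down it reaches from about 0.275 to 0.85 m from the base axis. Payload 19 kg.
Tool frame: the origin (TCP) lies at the very end of the fingers, on their centre line; the grasp point (between the pads) lies 19 mm behind it; z points along the fingers, y is the direction in which the jaws open and shut (so a half turn about z gives the same grasp; the last joint's range is limited). The gripper opens to 85 mm and grips with 20 to 120 N. Pads are 22 mm wide; open, the fingers measure 114 mm over their backs; the gripper's body (76 mm by 85 mm) begins 54 mm behind the grasp point. The pads swing forward as they close: fully open they stand 13 mm farther back than shut.
Start: joints at [62.452, 8.623, 82.357, -0, 89.026, -7.678], TCP at [0.195, 0.541, 0.231] pointing down, gripper open.
Joint ranges: [-160.23, 160.23], [-39.13, 120.54], [6.94, 153.29], [-79.49, 259.48], [9.18, 160.14], [-161.06, 161.06]. Speed limits (degrees/s): [108.29, 108.29, 127.2, 172.46, 172.46, 172.46].

INTERFACE

Orientations are given as a 3x3 rotation matrix whose columns are the frame's x, y, z axes.
In Python, from plant import manip, eyes, order gives the robot as it stands. The module is installed in compiled form; this text tells all that it offers.
- The arm moves only by the tool play_rows, never from a script. Its argument "increments" is a list of rows, each an object of numbers: "tx", "ty", "tz": the shift along the tool's x, y, z as a fraction of full scale; "rx", "ry", "rz": the turn, a rotation vector about the tool's x, y, z as a fraction of full scale; "jaw": the closure, from 0 (fully open) to 1 (shut). In form: [{"tx": .., "ty": .., "tz": .., "rx": .., "ry": .., "rz": .., "jaw": ..}, ...]. A call has exactly 8 rows; each row is the pose to reach, as a shift and turn from the pose commanded when the call began, along the tool's axes at that moment; what a row does not reach only later rows make up. Full scale, the value 1, is 0.12 m for a shift and 90 degrees for a turn. A row lasts 1/10 s, in which the tool goes at most 50 mm and 8.59 degrees, less where a joint would pass 70% of its speed; a pose out of reach is approached as far as the arm can. A call with a number of a shift or a turn outside -1 to 1 is refused whole. A call with a gripper value outside its range is refused whole. The fingers move at their own pace and stop on an object; the grip force is fixed at half the most. Time passes only in rows, so rows that repeat a pose let the fingers close, or fill a call up. It gives the time, the measured TCP pose, the force and the opening at its end, in the units of the state.
- manip.state(): the state, without advancing time (a new reading comes with each control period).
- eyes.capture(name): name is "scene" or "top" or "wrist"; returns a dict with "frame" (480x640x3 uint8, blue, green, red), "range_z" (480x640 float32, m along the optical axis (not along the pixel's ray), 0 where there is no reading), "vertical_fov" (degrees; the focal length in pixels is half the picture's height over the tangent of half this angle, whatever the lens; pixels are square), "cx", "cy" (the principal point, pixels), "distortion" ([k1, k2, p1, p2, k3] as OpenCV has them; the pictures are not rectified), "view" (4x4, takes a point from world to camera coordinates). Camera axes: x right, y up, looking along -z (the intrinsics and any distortion apply to the point x, -y, -z); pixel columns grow to the right and rows downward; lengths in m; the calibration is good to about 2 mm. A picture is of the moment at which its call begins.
- order.finish_job(): hands the job in, once; it reports no verdict.
The state is a dict: "clock": time; "qpos": joint angles; "joint_vel": joint speeds; "effort": joint torques, N m; "tool_pos": TCP position; "tcp_rot": TCP orientation; "force": force on the tool from outside, world axes, zero at the start; "moment": the same for the moment, N m; "gripper_width": finger opening in m.
Only numpy, scipy, OpenCV 4.12 (cv2) and the standard library are available. Lean on these libraries where they do the work, as an engineer would, in place of code of your own. Each camera call takes 0.05 s, during which the arm holds its last target. There are 200 camera calls.

TASK

Get the bench crusher ready for a sample: push its steel collecting box fully home under the discharge spout, then take the locking bolt out of its rest, pass its T-head down through the slot in the box's front plate and the matching slot in the tray below until the collar sits on the plate, and turn it a quarter turn so that it locks. Let go of the bolt, and leave the jar, the sieve and the tube rack where they stand.

Things in the scene. Friction and masses are not known exactly. Their poses are not given: they have to be found in the camera images.
- crusher: White and grey bench crusher, fixed. Origin on the bench, straight below the centre of the slot in its tray. Its +y runs level along the tray to the housing: the box is pushed home that way. The housing's face is at y = 222 mm; housing 220 mm wide, 320 mm high, with a hopper to 420 mm. A belt guard (disc) stands on its +x side.
- spout (a point): Centre of the mouth of the discharge spout, 135 mm above the bench, 160 mm in +y from the tray's slot. Axes as the crusher. The mouth is 93 mm (x) by 78 mm (y); the steel duct above slopes up from 180 mm high at its outer edge to the housing at 235 mm.
- tray_slot (a point): Centre of the slot in the crusher's tray, at the tray's upper face, 50 mm high. Axes as the crusher. The slot is 50 mm along x, 19 mm along y. Tray: level plate 8 mm thick, open below, 166 mm wide, from y = -100 to +222 mm of this point. Guide rails along its edges: inner faces at x = -70 and +70 mm, tops 75 mm high.
- collecting_box (a joint): How far the collecting box has been pushed in along the rails (m): 0 is pulled right out, 0.130 is fully home against the stop, where the slot in its front plate lies exactly over the tray's slot. It slides stiffly (about 3 N, plus drag when moved fast) and stays where it is left.
- box_slot (a point): Centre of the slot in the box's front plate, at the plate's upper face, 58 mm high. Axes as the crusher. Slot 50 mm along x by 19 mm along y; plate 6 mm thick, 2 mm above the tray, 90 mm wide, from y = -59 to +62 mm of this point. From there to y = +212 mm stands the open steel box, 130 mm wide, rim 125 mm above the bench.
- box_lip (a point): Middle of the upper edge of the upturned grip lip at the outer end of the box's front plate, 76 mm high, 55 mm in -y from box_slot. Axes as the crusher. The lip is 80 mm wide (x), 8 mm thick (y: 4 mm to either side) and stands 18 mm above the plate. Push it towards +y, or pinch it from above, to slide the box.
- bolt: Steel T-head bolt, 90 mm long, about 0.25 kg, upright in its rest. Origin: middle of the T-head's underside; z up along it. T-head and grip bar both lie along its x. T-head 44 (x) by 13 (y) by 12 mm high; shank 13 mm thick to z = 31.5; collar 40 mm across, z 31.5 to 38.5. Seated with its collar on the box's plate, the origin is 26.5 mm above the bench, T-head 3.5 mm clear below the tray.
- bolt_bar (a point): Centre of the bolt's dark grip bar, 80 mm above the bolt's origin; axes as the bolt. The bar is 70 mm long (x), 15 mm wide (y), 20 mm high (10 mm above and below this point). Unlocked (T-head passes the slots) the bar lies along the crusher's x; locked it lies along the crusher's y, turned either way.
- bolt_rest: Grey plastic rest block, fixed, 100 mm (x) by 64 mm (y) by 30 mm high, on a rubber foot 108 by 72 mm. Origin: centre of its underside. Its pocket, 53 mm (x) by 21 mm (y), floor 6 mm above the bench, holds the T-head; the bolt starts with its x along the rest's x and lifts straight out.
- sample_jar: Closed sample jar, 70 mm across, 95 mm high, loose. Origin at the centre of its underside. To be left alone.
- test_sieve: Round steel test sieve, 150 mm across, 45 mm high, loose. Origin at the centre of its underside. To be left alone.
- tube_rack: White plastic tube rack, 200 mm (x) by 75 mm (y), with capped tubes up to 103 mm high, loose. Origin at the centre of its underside. To be left alone.
Not all that is in view belongs to the job. What is shaped like the bolt but green or orange is not meant.

How it is judged:
By the outcome, as a careful person would: the job done as asked, in the order asked, and still so for the second after the job is handed in, with the robot touching nothing.
It also fails if it takes over 64 s, if anything falls off the work surface, if the arm or the gripper's body presses on something with over 40 N, if the wrist force passes 120 N, or if a joint passes its speed limit or range.

## Working session

There is one attempt and no reset: what is moved stays moved. The work goes in short steps, Python scripts to look and compute and a tool call to move; the robot and the scene stay as the last step left them, time stands still between calls to the robot, and variables do not carry over. Pictures are saved under pics/ and viewed, about 8 in all and at most 12, crops included, and the job is handed in when it is done.

Besides the shell and the picture viewer there is one more tool, called after "Request:" by a JSON object that holds its "fn" and its "kwargs", one argument or row to a line. play_rows: Moves the arm, as the interface text tells. Shift numbers are shares of 0.12 m and turn numbers shares of 90 degrees, none past 1 either way. Its arguments: {"type":"object","properties":{"increments":{"type":"array","items":{"type":"object","properties":{"tx":{"type":"number"},"ty":{"type":"number"},"tz":{"type":"number"},"rx":{"type":"number"},"ry":{"type":"number"},"rz":{"type":"number"},"jaw":{"type":"number"}}}}},"required":["increments"]}

```bash
mkdir -p pics; cat > h.py <<'E'
import numpy as np, cv2, pickle
from plant import manip, eyes, order
def cap(n,f):
    c=eyes.capture(n); cv2.imwrite(f'pics/{f}.png',c['frame']); pickle.dump(c,open(f'pics/{f}.pkl','wb')); return c
def load(f): return pickle.load(open(f'pics/{f}.pkl','rb'))
def K(c):
    f=c['frame'].shape[0]/2/np.tan(np.radians(c['vertical_fov'])/2)
    return np.array([[f,0,c['cx']],[0,f,c['cy']],[0,0,1.]])
def ray(c,uv):
    p=cv2.undistortPoints(np.array(uv,float).reshape(-1,1,2),K(c),np.array(c['distortion'],float)).reshape(-1,2)
    V=np.array(c['view']); d=np.c_[p[:,0],-p[:,1],-np.ones(len(p))]
    return -V[:3,:3].T@V[:3,3], d@V[:3,:3]
def atz(c,uv,z):
    o,d=ray(c,uv); return o+d*((z-o[2])/d[:,2])[:,None]
def dep(c,uv,r=1):
    o,d=ray(c,uv); out=[]
    for (u,v),k in zip(uv,d):
        w=c['range_z'][int(v)-r:int(v)+r+1,int(u)-r:int(u)+r+1]; w=w[w>0]
        out.append(o+k*(np.median(w) if len(w) else np.nan))
    return np.array(out)
def tri(c1,a,c2,b):
    o1,d1=ray(c1,[a]);o2,d2=ray(c2,[b]);d1=d1[0];d2=d2[0]
    s=np.linalg.lstsq(np.c_[d1,-d2],o2-o1,rcond=None)[0]
    return (o1+d1*s[0]+o2+d2*s[1])/2, np.linalg.norm(o1+d1*s[0]-o2-d2*s[1])
def proj(c,P):
    V=np.array(c['view']);q=np.atleast_2d(P)@V[:3,:3].T+V[:3,3]
    return cv2.projectPoints(q*[1,-1,-1],np.zeros(3),np.zeros(3),K(c),np.array(c['distortion'],float))[0].reshape(-1,2)
E
python3 - <<'E'
from h import *
np.set_printoptions(precision=4,suppress=True)
for n in('top','scene'):
    c=cap(n,n+'0'); print(n,c['vertical_fov'],c['distortion'],np.linalg.inv(c['view'])[:3])
print(manip.state())
E
```

```text
top 50.67960659787501 [-0.0964  0.      0.      0.      0.    ] [[-0.01    0.9952 -0.0978  0.4809]
 [-0.9994 -0.0067  0.0333 -0.1037]
 [ 0.0325  0.0981  0.9946  1.142 ]]
scene 56.71477113191345 [-0.037  0.     0.     0.     0.   ] [[-0.2306 -0.6651  0.7103  1.2809]
 [ 0.9731 -0.1576  0.1683  0.0372]
 [-0.      0.7299  0.6835  0.8062]]
{'clock': 0.1, 'qpos': array([62.4531,  8.6473, 82.3894,  0.0027, 89.0251, -7.6799]), 'joint_vel': array([-0.0141, -0.0398, -0.1372,  0.0417,  0.0053, -0.0132]), 'effort': array([  0.0039, -71.4384, -57.1795,  -0.0003,   0.0073,   0.0001]), 'tool_pos': array([0.1953, 0.5406, 0.2307]), 'tcp_rot': array([[-0.9405,  0.3398, -0.0005],
       [ 0.3398,  0.9405, -0.0009],
       [ 0.0002, -0.0011, -1.    ]]), 'force': array([-0.0404, -0.377 , -1.0532]), 'moment': array([-0.0617,  0.0072, -0.014 ]), 'gripper_width': 0.08543975955428211}
```

View pics/top0.png

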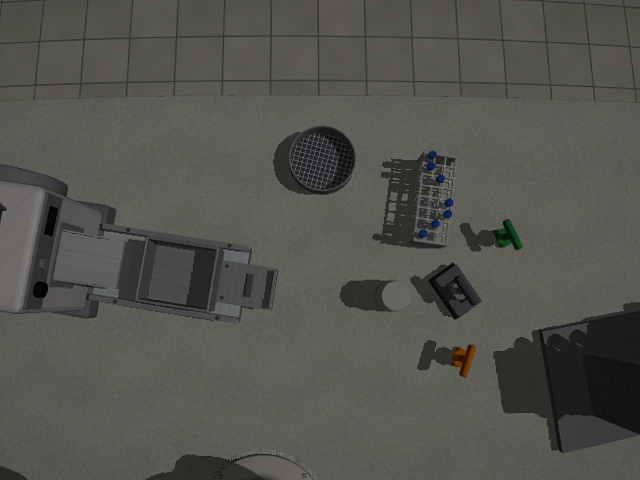

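View pics/scene0.png

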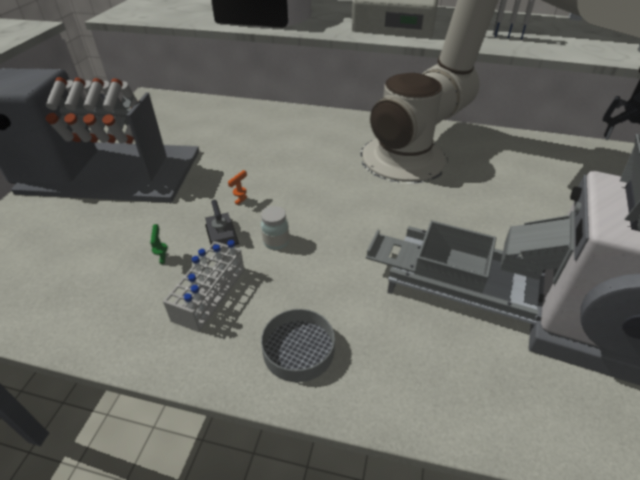

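```bash
python3 - <<'E'
from h import *
def cr(n,x,y,w=80,h=60):
    i=cv2.imread(f'pics/{n}.png')[y:y+h,x:x+w]; i=cv2.convertScaleAbs(i,alpha=1.6)
    i=cv2.resize(i,(400,300),interpolation=cv2.INTER_CUBIC)
    for k in range(0,w,10): cv2.line(i,(k*5,0),(k*5,5),(0,255,255)); cv2.putText(i,str(x+k),(k*5,14),0,.33,(0,255,255))
    for k in range(0,h,10): cv2.line(i,(0,k*5),(5,k*5),(0,255,255)); cv2.putText(i,str(y+k),(6,k*5+4),0,.33,(0,255,255))
    return i
m=np.vstack([np.hstack([cr('top0',210,255),cr('top0',420,260)]),np.hstack([cr('scene0',355,215),cr('scene0',180,190)])])
cv2.imwrite('pics/m0.png',m)
E
```

```text
(no output)
```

View pics/m0.png

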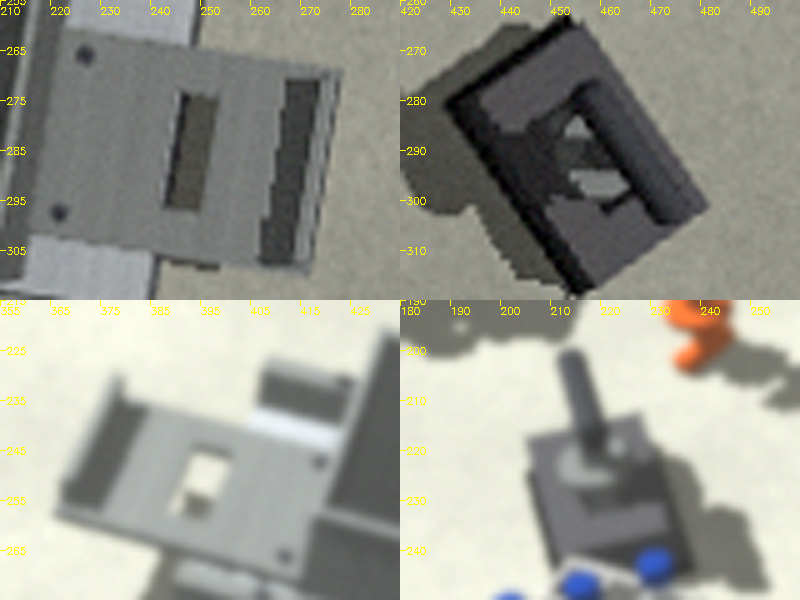

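```bash
cat >> h.py <<'E'
def cloud(c,x0,y0,x1,y1):
    u,v=np.meshgrid(np.arange(x0,x1),np.arange(y0,y1)); uv=np.c_[u.ravel(),v.ravel()]
    z=c['range_z'][uv[:,1],uv[:,0]]; k=z>0; o,d=ray(c,uv[k]); return o+d*z[k][:,None],uv[k]
E
python3 - <<'E'
from h import *
np.set_printoptions(precision=4,suppress=True)
t=load('top0');s=load('scene0')
def rect(P,n):
    r=cv2.minAreaRect((P[:,:2]*1000).astype(np.float32)); print(n,len(P),np.array(r[0]),np.array(r[1]),r[2],'zmed',np.median(P[:,2])) 
P,_=cloud(t,420,255,490,325); rect(P[P[:,2]>.08],'bar top'); q=P[(P[:,2]>.022)&(P[:,2]<.036)]; rect(q,'rest top')
P,_=cloud(s,195,185,250,260); rect(P[(P[:,2]>.07)],'bar scene')
P,_=cloud(t,215,255,285,315); rect(P[(P[:,2]>.05)&(P[:,2]<.066)],'plate'); rect(P[(P[:,2]>.068)&(P[:,2]<.09)],'lip')
P,_=cloud(s,350,215,435,290); rect(P[(P[:,2]>.068)&(P[:,2]<.09)&(P[:,0]>0)],'lip scene')
print('slot top@58',atz(t,[(246,273.5),(254,274),(250,297),(242.5,296.5)],.058), atz(t,[(248.2,285.2)],.058))
print('slot sc',atz(s,[(391,245),(401,246.5),(396.5,258.5),(387.5,254)],.058))
print('bar mid top@96',atz(t,[(457.5,277.5),(476,303)],.096))
print('tri slot',tri(t,(248.2,285.2),s,(394.5,251)),'lip left/right',tri(t,(277,269),s,(377,230)),tri(t,(271,309),s,(365,255)))
# tray rails: cloud z 75mm
P,_=cloud(t,100,210,260,330); q=P[(P[:,2]>.070)&(P[:,2]<.08)]; rect(q,'rails'); 
q=P[(P[:,2]>.118)&(P[:,2]<.132)]; rect(q,'boxrim')
for n,b in dict(jar=(375,275,415,315),rack=(410,145,460,250)).items():
    P,_=cloud(t,*b); rect(P[P[:,2]>.05],n)
E
```

```text
bar top 263 [ 491.7868 -435.6576] [69.7266 15.6643] 34.07272720336914 zmed 0.09503084620268498
rest top 868 [ 491.7516 -435.5461] [102.0554  65.9686] 33.9522705078125 zmed 0.030501293190347
bar scene 464 [ 516.5544 -398.1501] [318.0191  91.1105] 15.085932731628418 zmed 0.09257094095279511
plate 2316 [504.6142  28.0157] [123.0353 133.2195] 80.6853256225586 zmed 0.05797554365831403
lip 225 [499.5046  28.8879] [123.0876 123.5459] 80.57415008544922 zmed 0.07624522805912948
lip scene 608 [520.9531  40.8925] [181.9449 155.4538] 3.289719820022583 zmed 0.07444273162124604
slot top@58 [[0.5321 0.028  0.058 ]
 [0.5309 0.0109 0.058 ]
 [0.482  0.0193 0.058 ]
 [0.4832 0.0353 0.058 ]] [[0.5071 0.0232 0.058 ]]
slot sc [[0.4892 0.0161 0.058 ]
 [0.4888 0.0403 0.058 ]
 [0.5318 0.0344 0.058 ]
 [0.5218 0.0118 0.058 ]]
bar mid top@96 [[ 0.5179 -0.4171  0.096 ]
 [ 0.4641 -0.4551  0.096 ]]
tri slot (array([0.5069, 0.0251, 0.0567]), np.float64(0.0034521881862932366)) lip left/right (array([ 0.5353, -0.0306,  0.1383]), np.float64(0.02502176699073013)) (array([ 0.4571, -0.0337, -0.0193]), np.float64(0.028508469358199603))
rails 1839 [545.1338 195.4872] [329.6051 187.577 ] 80.35745239257812 zmed 0.07512573024263736
boxrim 848 [530.8616 169.0082] [171.39   133.6587] 80.84536743164062 zmed 0.12439932326370606
jar 853 [ 482.212 -283.336] [65.6984 66.1975] 89.57057189941406 zmed 0.09467881155718394
rack 1910 [ 692.8535 -381.3597] [ 77.3402 202.8849] 81.48394775390625 zmed 0.07141434362882293
```

```bash
python3 - <<'E'
from h import *
np.set_printoptions(precision=4,suppress=True)
t=load('top0')
P,_=cloud(t,60,200,290,335)
yv=np.array([np.cos(np.radians(80.6)),np.sin(np.radians(80.6))]);R=np.c_[[yv[1],-yv[0]],yv]
Q=np.c_[(P[:,:2]-[.507,.0235])@R,P[:,2]]
pc=lambda a:np.percentile(a,[0,1,5,50,95,99,100])
r=Q[(Q[:,2]>.071)&(Q[:,2]<.079)]
for sg in(1,-1):
    a=r[(r[:,0]*sg>68)|(r[:,0]*sg>.062)]; a=a[(a[:,0]*sg<.1)&(a[:,1]>-.02)]
    f=np.polyfit(a[:,1],a[:,0],1); print('rail',sg,len(a),'x',pc(a[:,0]),'y',pc(a[:,1]),'slope deg',np.degrees(f[0]))
tr=Q[(Q[:,2]>.044)&(Q[:,2]<.053)&(abs(Q[:,0])<.07)&(Q[:,1]<.06)]; print('tray',len(tr),pc(tr[:,0]),pc(tr[:,1]))
l=r[(r[:,1]<-.045)]; print('lip',len(l),pc(l[:,0]),pc(l[:,1]))
pl=Q[(Q[:,2]>.055)&(Q[:,2]<.061)&(Q[:,1]<.06)]; print('plate',pc(pl[:,0]),pc(pl[:,1]))
b=Q[(Q[:,2]>.121)&(Q[:,2]<.129)&(abs(Q[:,0])<.068)]; print('rim',pc(b[:,0]),np.histogram(b[:,1],np.arange(.05,.26,.01)))
E
```

```text
rail 1 826 x [0.0624 0.0694 0.0701 0.0757 0.0814 0.0837 0.0996] y [0.0108 0.0135 0.0268 0.1728 0.322  0.3378 0.3388] slope deg 0.07316365826455477
rail -1 870 x [-0.0991 -0.089  -0.0825 -0.0768 -0.071  -0.0698 -0.0626] y [0.0116 0.0146 0.0275 0.1721 0.3234 0.3376 0.3386] slope deg -0.5411147650969284
tray 524 [-0.0699 -0.0694 -0.0673  0.0087  0.0674  0.0695  0.07  ] [-0.0572 -0.0221  0.0113  0.0341  0.057   0.0592  0.06  ]
lip 130 [-0.038  -0.0377 -0.032   0.0012  0.0342  0.0381  0.0385] [-0.0575 -0.0573 -0.057  -0.0534 -0.0497 -0.0493 -0.0493]
plate [-0.0742 -0.0434 -0.0404  0.0005  0.0409  0.0438  0.0702] [-0.0574 -0.0505 -0.0444  0.0091  0.0552  0.0588  0.0598]
rim [-0.0679 -0.0669 -0.0659 -0.0019  0.0651  0.0659  0.0663] (array([  0, 187,  29,  28,  30,  29,  29,  31,  29,  28,  27,  30,  28,
        25,  28,  72, 134,   0,   0,   0]), array([0.05, 0.06, 0.07, 0.08, 0.09, 0.1 , 0.11, 0.12, 0.13, 0.14, 0.15,
       0.16, 0.17, 0.18, 0.19, 0.2 , 0.21, 0.22, 0.23, 0.24, 0.25]))
```

```bash
cat >> h.py <<'E'
def plan(wps,cur=None):
    "wps: (x,y,z,yaw of tool y, deg); tool kept pointing down"
    s=manip.state(); p=np.array(s['tool_pos']); R=np.array(s['tcp_rot']); yaw=np.degrees(np.arctan2(R[1,1],R[0,1]))
    if cur is not None: p=np.array(cur[:3]); yaw=cur[3]
    for w in wps:
        a=np.radians(yaw); tx=np.array([-np.sin(a)*-1*-1,np.cos(a),0]); ty=np.array([np.cos(a),np.sin(a),0])
        d=np.array(w[:3])-p; t=np.array([d@tx,d@ty,-d[2]])/.12; rz=-((w[3]-yaw+180)%360-180)/90
        print(w,'t',np.round(t,3),'rz %.3f'%rz,'BAD' if max(abs(t).max(),abs(rz))>1 else ''); p=np.array(w[:3]); yaw=w[3]
E
python3 - <<'E'
from h import *
plan([(.235,.42,.231,35),(.30,.30,.231,-9.5),(.34,.18,.231,-9.5),(.38,.062,.2,-9.5),(.44,-.04,.16,-9.5),(.4905,-.07,.068,-9.5)])
E
```

```text
(0.235, 0.42, 0.231, 35) t [-0.652 -0.833 -0.002] rz 0.390 
(0.3, 0.3, 0.231, -9.5) t [-1.13 -0.13 -0.  ] rz 0.494 BAD
(0.34, 0.18, 0.231, -9.5) t [-0.931  0.494 -0.   ] rz -0.000 
(0.38, 0.062, 0.2, -9.5) t [-0.915  0.491  0.258] rz -0.000 
(0.44, -0.04, 0.16, -9.5) t [-0.756  0.633  0.333] rz -0.000 
(0.4905, -0.07, 0.068, -9.5) t [-0.177  0.456  0.767] rz -0.000
```

Request:
{"fn": "play_rows", "kwargs": {
  "increments": [
    {"tx": -0.1, "ty": -0.12, "rz": 0.06, "jaw": 1},
    {"tx": -0.2, "ty": -0.25, "rz": 0.12, "jaw": 1},
    {"tx": -0.3, "ty": -0.4, "rz": 0.18, "jaw": 1},
    {"tx": -0.4, "ty": -0.5, "rz": 0.24, "jaw": 1},
    {"tx": -0.5, "ty": -0.62, "rz": 0.3, "jaw": 1},
    {"tx": -0.58, "ty": -0.73, "rz": 0.35, "jaw": 1},
    {"tx": -0.65, "ty": -0.83, "rz": 0.39, "jaw": 1},
    {"tx": -0.65, "ty": -0.83, "rz": 0.39, "jaw": 1}
  ]
}}

```text
invalid input at $.increments[0]: expected keys tx, ty, tz, rx, ry, rz, jaw
```

Request:
{"fn": "play_rows", "kwargs": {
  "increments": [
    {"tx": -0.15, "ty": -0.02, "rz": 0.07, "jaw": 1},
    {"tx": -0.3, "ty": -0.04, "rz": 0.14, "jaw": 1},
    {"tx": -0.45, "ty": -0.06, "rz": 0.21, "jaw": 1},
    {"tx": -0.6, "ty": -0.08, "rz": 0.28, "jaw": 1},
    {"tx": -0.75, "ty": -0.1, "rz": 0.35, "jaw": 1},
    {"tx": -0.9, "ty": -0.12, "rz": 0.42, "jaw": 1},
    {"tx": -1, "ty": -0.13, "rz": 0.49, "jaw": 1},
    {"tx": -1, "ty": -0.13, "rz": 0.49, "jaw": 1}
  ]
}}

```text
invalid input at $.increments[0]: expected keys tx, ty, tz, rx, ry, rz, jaw
```

Request:
{"fn": "play_rows", "kwargs": {
  "increments": [
    {"tx": -0.15, "ty": 0.07, "jaw": 1},
    {"tx": -0.3, "ty": 0.15, "jaw": 1},
    {"tx": -0.45, "ty": 0.22, "jaw": 1},
    {"tx": -0.6, "ty": 0.3, "jaw": 1},
    {"tx": -0.75, "ty": 0.37, "jaw": 1},
    {"tx": -0.9, "ty": 0.45, "jaw": 1},
    {"tx": -1, "ty": 0.5, "jaw": 1},
    {"tx": -1, "ty": 0.5, "jaw": 1}
  ]
}}

```text
invalid input at $.increments[0]: expected keys tx, ty, tz, rx, ry, rz, jaw
```

```bash
python3 - <<'E'
from h import *
s=manip.state();print(s['tool_pos'],s['force'],s['tcp_rot'])
plan([(.38,.062,.2,-9.5),(.44,-.045,.16,-9.5),(.491,-.068,.068,-9.5)])
E
```

```text
[0.19533112 0.54057365 0.23074283] [-0.04038572 -0.37703519 -1.05324044] [[-9.40483424e-01  3.39839134e-01 -5.40107773e-04]
 [ 3.39839510e-01  9.40482979e-01 -9.34362519e-04]
 [ 1.90429218e-04 -1.06230242e-03 -9.99999418e-01]]
(0.38, 0.062, 0.2, -9.5) t [-2.803 -3.228  0.256] rz 0.885 BAD
(0.44, -0.045, 0.16, -9.5) t [-0.797  0.64   0.333] rz -0.000 
(0.491, -0.068, 0.068, -9.5) t [-0.119  0.451  0.767] rz -0.000
```

Request:
{"fn": "play_rows", "kwargs": {
  "increments": [
    {"tx": -0.1, "ty": -0.12, "tz": 0, "rx": 0, "ry": 0, "rz": 0.06, "jaw": 1},
    {"tx": -0.2, "ty": -0.25, "tz": 0, "rx": 0, "ry": 0, "rz": 0.12, "jaw": 1},
    {"tx": -0.3, "ty": -0.4, "tz": 0, "rx": 0, "ry": 0, "rz": 0.18, "jaw": 1},
    {"tx": -0.4, "ty": -0.5, "tz": 0, "rx": 0, "ry": 0, "rz": 0.24, "jaw": 1},
    {"tx": -0.5, "ty": -0.62, "tz": 0, "rx": 0, "ry": 0, "rz": 0.3, "jaw": 1},
    {"tx": -0.58, "ty": -0.73, "tz": 0, "rx": 0, "ry": 0, "rz": 0.35, "jaw": 1},
    {"tx": -0.65, "ty": -0.83, "tz": 0, "rx": 0, "ry": 0, "rz": 0.39, "jaw": 1},
    {"tx": -0.65, "ty": -0.83, "tz": 0, "rx": 0, "ry": 0, "rz": 0.39, "jaw": 1}
  ]
}}

```text
clock: 0.9
tool_pos: [0.2352, 0.4195, 0.2313]
tcp_rot: [[-0.572, 0.82, 0.0], [0.82, 0.572, -0.0], [-0.0, -0.0, -1.0]]
force: [-0.3, -0.2, -0.1]
gripper_width: 0.0001
```

Request:
{"fn": "play_rows", "kwargs": {
  "increments": [
    {"tx": -0.15, "ty": -0.02, "tz": 0, "rx": 0, "ry": 0, "rz": 0.07, "jaw": 1},
    {"tx": -0.3, "ty": -0.04, "tz": 0, "rx": 0, "ry": 0, "rz": 0.14, "jaw": 1},
    {"tx": -0.45, "ty": -0.06, "tz": 0, "rx": 0, "ry": 0, "rz": 0.21, "jaw": 1},
    {"tx": -0.6, "ty": -0.08, "tz": 0, "rx": 0, "ry": 0, "rz": 0.28, "jaw": 1},
    {"tx": -0.75, "ty": -0.1, "tz": 0, "rx": 0, "ry": 0, "rz": 0.35, "jaw": 1},
    {"tx": -0.9, "ty": -0.12, "tz": 0, "rx": 0, "ry": 0, "rz": 0.42, "jaw": 1},
    {"tx": -1, "ty": -0.13, "tz": 0, "rx": 0, "ry": 0, "rz": 0.49, "jaw": 1},
    {"tx": -1, "ty": -0.13, "tz": 0, "rx": 0, "ry": 0, "rz": 0.49, "jaw": 1}
  ]
}}

```text
clock: 1.7
tool_pos: [0.2915, 0.313, 0.2312]
tcp_rot: [[0.16, 0.987, -0.0], [0.987, -0.16, -0.0], [-0.0, -0.0, -1.0]]
force: [0.1, 0.0, 0.3]
gripper_width: -0.0001
```

Request:
{"fn": "play_rows", "kwargs": {
  "increments": [
    {"tx": -0.15, "ty": 0.07, "tz": 0, "rx": 0, "ry": 0, "rz": 0, "jaw": 1},
    {"tx": -0.3, "ty": 0.15, "tz": 0, "rx": 0, "ry": 0, "rz": 0, "jaw": 1},
    {"tx": -0.45, "ty": 0.22, "tz": 0, "rx": 0, "ry": 0, "rz": 0, "jaw": 1},
    {"tx": -0.6, "ty": 0.3, "tz": 0, "rx": 0, "ry": 0, "rz": 0, "jaw": 1},
    {"tx": -0.75, "ty": 0.37, "tz": 0, "rx": 0, "ry": 0, "rz": 0, "jaw": 1},
    {"tx": -0.9, "ty": 0.45, "tz": 0, "rx": 0, "ry": 0, "rz": 0, "jaw": 1},
    {"tx": -1, "ty": 0.5, "tz": 0, "rx": 0, "ry": 0, "rz": 0, "jaw": 1},
    {"tx": -1, "ty": 0.5, "tz": 0, "rx": 0, "ry": 0, "rz": 0, "jaw": 1}
  ]
}}

```text
clock: 2.5
tool_pos: [0.3317, 0.1851, 0.2313]
tcp_rot: [[0.155, 0.988, -0.0], [0.988, -0.155, -0.0], [-0.0, -0.0, -1.0]]
force: [-0.7, -0.4, -0.5]
gripper_width: -0.0001
```

```bash
python3 - <<'E'
from h import *
s=manip.state();print(s['clock'],s['tool_pos'],s['force'],s['tcp_rot'])
plan([(.38,.062,.2,-9.5),(.44,-.045,.16,-9.5),(.491,-.068,.068,-9.5)])
E
```

```text
2.5 [0.3317492  0.18514274 0.23131175] [-0.73499344 -0.41934734 -0.45957055] [[ 1.55042587e-01  9.87907786e-01 -4.74267607e-05]
 [ 9.87907785e-01 -1.55042590e-01 -5.56022799e-05]
 [-6.22830930e-05 -3.82325448e-05 -9.99999997e-01]]
(0.38, 0.062, 0.2, -9.5) t [-0.951  0.556  0.261] rz 0.006 
(0.44, -0.045, 0.16, -9.5) t [-0.797  0.64   0.333] rz -0.000 
(0.491, -0.068, 0.068, -9.5) t [-0.119  0.451  0.767] rz -0.000
```

Request:
{"fn": "play_rows", "kwargs": {
  "increments": [
    {"tx": -0.15, "ty": 0.09, "tz": 0.04, "rx": 0, "ry": 0, "rz": 0.006, "jaw": 1},
    {"tx": -0.3, "ty": 0.18, "tz": 0.08, "rx": 0, "ry": 0, "rz": 0.006, "jaw": 1},
    {"tx": -0.45, "ty": 0.27, "tz": 0.12, "rx": 0, "ry": 0, "rz": 0.006, "jaw": 1},
    {"tx": -0.6, "ty": 0.36, "tz": 0.16, "rx": 0, "ry": 0, "rz": 0.006, "jaw": 1},
    {"tx": -0.75, "ty": 0.45, "tz": 0.2, "rx": 0, "ry": 0, "rz": 0.006, "jaw": 1},
    {"tx": -0.95, "ty": 0.556, "tz": 0.26, "rx": 0, "ry": 0, "rz": 0.006, "jaw": 1},
    {"tx": -0.95, "ty": 0.556, "tz": 0.26, "rx": 0, "ry": 0, "rz": 0.006, "jaw": 1},
    {"tx": -0.95, "ty": 0.556, "tz": 0.26, "rx": 0, "ry": 0, "rz": 0.006, "jaw": 1}
  ]
}}

```text
clock: 3.3
tool_pos: [0.3794, 0.063, 0.2]
tcp_rot: [[0.166, 0.986, -0.001], [0.986, -0.166, 0.0], [0.0, -0.001, -1.0]]
force: [-0.5, 0.3, 0.1]
gripper_width: 0.0001
```

Request:
{"fn": "play_rows", "kwargs": {
  "increments": [
    {"tx": -0.15, "ty": 0.11, "tz": 0.05, "rx": 0, "ry": 0, "rz": 0, "jaw": 1},
    {"tx": -0.3, "ty": 0.22, "tz": 0.1, "rx": 0, "ry": 0, "rz": 0, "jaw": 1},
    {"tx": -0.45, "ty": 0.33, "tz": 0.15, "rx": 0, "ry": 0, "rz": 0, "jaw": 1},
    {"tx": -0.6, "ty": 0.45, "tz": 0.22, "rx": 0, "ry": 0, "rz": 0, "jaw": 1},
    {"tx": -0.7, "ty": 0.55, "tz": 0.28, "rx": 0, "ry": 0, "rz": 0, "jaw": 1},
    {"tx": -0.8, "ty": 0.64, "tz": 0.33, "rx": 0, "ry": 0, "rz": 0, "jaw": 1},
    {"tx": -0.8, "ty": 0.64, "tz": 0.33, "rx": 0, "ry": 0, "rz": 0, "jaw": 1},
    {"tx": -0.8, "ty": 0.64, "tz": 0.33, "rx": 0, "ry": 0, "rz": 0, "jaw": 1}
  ]
}}

```text
clock: 4.1
tool_pos: [0.439, -0.0447, 0.1605]
tcp_rot: [[0.167, 0.986, -0.001], [0.986, -0.167, 0.0], [0.0, -0.001, -1.0]]
force: [-0.7, -0.3, 0.7]
gripper_width: -0.0002
```

Request:
{"fn": "play_rows", "kwargs": {
  "increments": [
    {"tx": -0.06, "ty": 0.2, "tz": 0.1, "rx": 0, "ry": 0, "rz": 0, "jaw": 1},
    {"tx": -0.12, "ty": 0.45, "tz": 0.2, "rx": 0, "ry": 0, "rz": 0, "jaw": 1},
    {"tx": -0.12, "ty": 0.45, "tz": 0.4, "rx": 0, "ry": 0, "rz": 0, "jaw": 1},
    {"tx": -0.12, "ty": 0.45, "tz": 0.55, "rx": 0, "ry": 0, "rz": 0, "jaw": 1},
    {"tx": -0.12, "ty": 0.45, "tz": 0.7, "rx": 0, "ry": 0, "rz": 0, "jaw": 1},
    {"tx": -0.12, "ty": 0.45, "tz": 0.77, "rx": 0, "ry": 0, "rz": 0, "jaw": 1},
    {"tx": -0.12, "ty": 0.45, "tz": 0.77, "rx": 0, "ry": 0, "rz": 0, "jaw": 1},
    {"tx": -0.12, "ty": 0.45, "tz": 0.77, "rx": 0, "ry": 0, "rz": 0, "jaw": 1}
  ]
}}

```text
clock: 4.9
tool_pos: [0.4902, -0.0682, 0.069]
tcp_rot: [[0.167, 0.986, 0.001], [0.986, -0.167, -0.0], [-0.0, 0.001, -1.0]]
force: [0.7, -0.6, -0.1]
gripper_width: 0.0002
```

Request:
{"fn": "play_rows", "kwargs": {
  "increments": [
    {"tx": 0.1, "ty": 0, "tz": 0.05, "rx": 0, "ry": 0, "rz": 0, "jaw": 1},
    {"tx": 0.22, "ty": 0, "tz": 0.05, "rx": 0, "ry": 0, "rz": 0, "jaw": 1},
    {"tx": 0.34, "ty": 0, "tz": 0.05, "rx": 0, "ry": 0, "rz": 0, "jaw": 1},
    {"tx": 0.46, "ty": 0, "tz": 0.05, "rx": 0, "ry": 0, "rz": 0, "jaw": 1},
    {"tx": 0.58, "ty": 0, "tz": 0.05, "rx": 0, "ry": 0, "rz": 0, "jaw": 1},
    {"tx": 0.7, "ty": 0, "tz": 0.05, "rx": 0, "ry": 0, "rz": 0, "jaw": 1},
    {"tx": 0.82, "ty": 0, "tz": 0.05, "rx": 0, "ry": 0, "rz": 0, "jaw": 1},
    {"tx": 0.92, "ty": 0, "tz": 0.05, "rx": 0, "ry": 0, "rz": 0, "jaw": 1}
  ]
}}

```text
clock: 5.7
tool_pos: [0.5081, 0.042, 0.0622]
tcp_rot: [[0.166, 0.986, -0.001], [0.986, -0.166, -0.0], [-0.0, -0.001, -1.0]]
force: [-5.1, -3.8, 1.6]
gripper_width: 0.0004
```

Request:
{"fn": "play_rows", "kwargs": {
  "increments": [
    {"tx": 0.02, "ty": 0, "tz": 0, "rx": 0, "ry": 0, "rz": 0, "jaw": 1},
    {"tx": 0.04, "ty": 0, "tz": 0, "rx": 0, "ry": 0, "rz": 0, "jaw": 1},
    {"tx": 0.06, "ty": 0, "tz": 0, "rx": 0, "ry": 0, "rz": 0, "jaw": 1},
    {"tx": 0.08, "ty": 0, "tz": 0, "rx": 0, "ry": 0, "rz": 0, "jaw": 1},
    {"tx": 0.1, "ty": 0, "tz": 0, "rx": 0, "ry": 0, "rz": 0, "jaw": 1},
    {"tx": 0.11, "ty": 0, "tz": 0, "rx": 0, "ry": 0, "rz": 0, "jaw": 1},
    {"tx": 0.12, "ty": 0, "tz": 0, "rx": 0, "ry": 0, "rz": 0, "jaw": 1},
    {"tx": 0.12, "ty": 0, "tz": 0, "rx": 0, "ry": 0, "rz": 0, "jaw": 1}
  ]
}}

```text
clock: 6.5
tool_pos: [0.5108, 0.0547, 0.0621]
tcp_rot: [[0.167, 0.986, 0.0], [0.986, -0.167, 0.0], [0.0, 0.0, -1.0]]
force: [-1.1, -0.9, 0.6]
gripper_width: 0.0
```

Request:
{"fn": "play_rows", "kwargs": {
  "increments": [
    {"tx": 0.01, "ty": 0, "tz": 0, "rx": 0, "ry": 0, "rz": 0, "jaw": 1},
    {"tx": 0.02, "ty": 0, "tz": 0, "rx": 0, "ry": 0, "rz": 0, "jaw": 1},
    {"tx": 0.03, "ty": 0, "tz": 0, "rx": 0, "ry": 0, "rz": 0, "jaw": 1},
    {"tx": 0.04, "ty": 0, "tz": 0, "rx": 0, "ry": 0, "rz": 0, "jaw": 1},
    {"tx": 0.05, "ty": 0, "tz": 0, "rx": 0, "ry": 0, "rz": 0, "jaw": 1},
    {"tx": 0.06, "ty": 0, "tz": 0, "rx": 0, "ry": 0, "rz": 0, "jaw": 1},
    {"tx": 0.07, "ty": 0, "tz": 0, "rx": 0, "ry": 0, "rz": 0, "jaw": 1},
    {"tx": 0.07, "ty": 0, "tz": 0, "rx": 0, "ry": 0, "rz": 0, "jaw": 1}
  ]
}}

```text
clock: 7.3
tool_pos: [0.5121, 0.0631, 0.0621]
tcp_rot: [[0.167, 0.986, 0.0], [0.986, -0.167, 0.0], [0.0, 0.0, -1.0]]
force: [-0.1, -1.2, 0.3]
gripper_width: -0.0001
```

```bash
python3 - <<'E'
from h import *
s=manip.state();print(s['clock'],s['tool_pos'],s['force'],s['qpos'])
c=cap('wrist','w1'); print(np.linalg.inv(c['view'])[:3,3])
E
```

```text
7.3 [0.51209735 0.06314114 0.06209583] [-0.05613245 -1.2392722   0.34328688] [-1.53506742e+00  8.57554279e+00  1.02875951e+02  7.05104867e-03
  6.85473588e+01  8.06714627e+00]
[0.52368513 0.13812024 0.20569388]
```

View pics/w1.png

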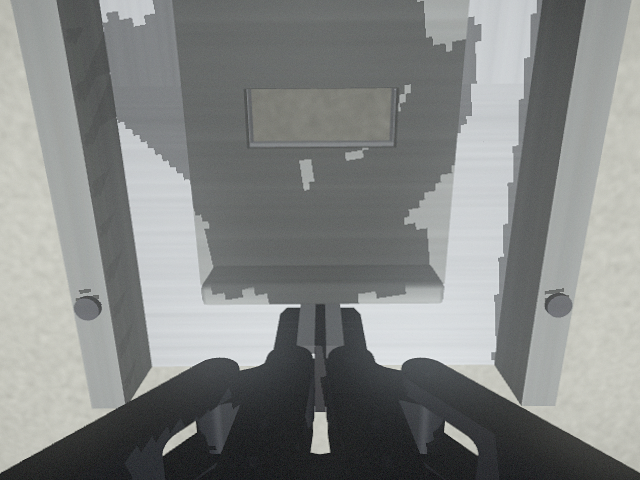

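Request:
{"fn": "play_rows", "kwargs": {
  "increments": [
    {"tx": 0.01, "ty": 0, "tz": 0, "rx": 0, "ry": 0, "rz": 0, "jaw": 1},
    {"tx": 0.02, "ty": 0, "tz": 0, "rx": 0, "ry": 0, "rz": 0, "jaw": 1},
    {"tx": 0.025, "ty": 0, "tz": 0, "rx": 0, "ry": 0, "rz": 0, "jaw": 1},
    {"tx": 0.03, "ty": 0, "tz": 0, "rx": 0, "ry": 0, "rz": 0, "jaw": 1},
    {"tx": 0.035, "ty": 0, "tz": 0, "rx": 0, "ry": 0, "rz": 0, "jaw": 1},
    {"tx": 0.035, "ty": 0, "tz": 0, "rx": 0, "ry": 0, "rz": 0, "jaw": 1},
    {"tx": 0.035, "ty": 0, "tz": 0, "rx": 0, "ry": 0, "rz": 0, "jaw": 1},
    {"tx": 0.035, "ty": 0, "tz": 0, "rx": 0, "ry": 0, "rz": 0, "jaw": 1}
  ]
}}

```text
clock: 8.15
tool_pos: [0.5124, 0.0645, 0.0621]
tcp_rot: [[0.167, 0.986, -0.001], [0.986, -0.167, -0.005], [-0.005, -0.001, -1.0]]
force: [-6.8, -29.6, 5.7]
gripper_width: 0.0001
```

```bash
python3 - <<'E'
from h import *
np.set_printoptions(precision=4,suppress=True)
s=manip.state();print(s['clock'],s['tool_pos'],s['force'])
c=load('w1')
P=atz(c,[(245,88),(397,88),(399,147),(248,147)],.058); print(P, P.mean(0)); print(P[1]-P[0])
print(dep(c,[(320,200),(150,250),(320,115),(300,296)],2))
E
```

```text
8.15 [0.5124 0.0645 0.0621] [ -6.7934 -29.6388   5.6574]
[[0.5004 0.1455 0.058 ]
 [0.5489 0.1373 0.058 ]
 [0.5475 0.1185 0.058 ]
 [0.4973 0.127  0.058 ]] [0.5235 0.1321 0.058 ]
[ 0.0485 -0.0082  0.    ]
[[0.5182 0.1052 0.0589]
 [0.4513 0.095  0.0512]
 [0.5226 0.1313 0.0008]
 [0.5071 0.0787 0.0771]]
```

Request:
{"fn": "play_rows", "kwargs": {
  "increments": [
    {"tx": -0.05, "ty": 0, "tz": 0, "rx": 0, "ry": 0, "rz": 0, "jaw": 1},
    {"tx": -0.15, "ty": 0, "tz": 0, "rx": 0, "ry": 0, "rz": 0, "jaw": 1},
    {"tx": -0.25, "ty": 0, "tz": -0.1, "rx": 0, "ry": 0, "rz": 0, "jaw": 1},
    {"tx": -0.3, "ty": 0, "tz": -0.25, "rx": 0, "ry": 0, "rz": 0, "jaw": 1},
    {"tx": -0.3, "ty": 0, "tz": -0.45, "rx": 0, "ry": 0, "rz": 0, "jaw": 1},
    {"tx": -0.3, "ty": 0, "tz": -0.6, "rx": 0, "ry": 0, "rz": 0, "jaw": 1},
    {"tx": -0.3, "ty": 0, "tz": -0.6, "rx": 0, "ry": 0, "rz": 0, "jaw": 1},
    {"tx": -0.3, "ty": 0, "tz": -0.6, "rx": 0, "ry": 0, "rz": 0, "jaw": 0.4}
  ]
}}

```text
clock: 8.95
tool_pos: [0.5068, 0.0312, 0.1345]
tcp_rot: [[0.167, 0.986, 0.001], [0.986, -0.167, -0.0], [0.0, 0.001, -1.0]]
force: [0.3, -0.4, 0.2]
gripper_width: 0.0134
```

```bash
python3 - <<'E'
from h import *
s=manip.state();print(s['clock'],s['tool_pos'],s['force'])
c=cap('wrist','w2'); p=proj(c,[[.5237,.1335,.058]])[0]; print(p)
x,y=np.clip((p-[100,75]).astype(int),0,[440,330])
cv2.imwrite('pics/w2c.png',cv2.resize(c['frame'][y:y+150,x:x+200],(800,600),interpolation=cv2.INTER_CUBIC));print(x,y)
plan([(.52,-.09,.17,-25),(.51,-.2,.19,-45),(.50,-.31,.19,-55.9),(.492,-.40,.19,-55.9)])
E
```

```text
8.95 [0.5067809  0.03116474 0.13450216] [ 0.26983876 -0.35223517  0.19893059]
[321.09700516  36.07237889]
221 0
(0.52, -0.09, 0.17, -25) t [-0.978  0.28  -0.301] rz 0.171 
(0.51, -0.2, 0.19, -45) t [-0.866  0.312 -0.167] rz 0.222 
(0.5, -0.31, 0.19, -55.9) t [-0.707  0.589 -0.   ] rz 0.121 
(0.492, -0.4, 0.19, -55.9) t [-0.476  0.584 -0.   ] rz -0.000
```

View pics/w2c.png

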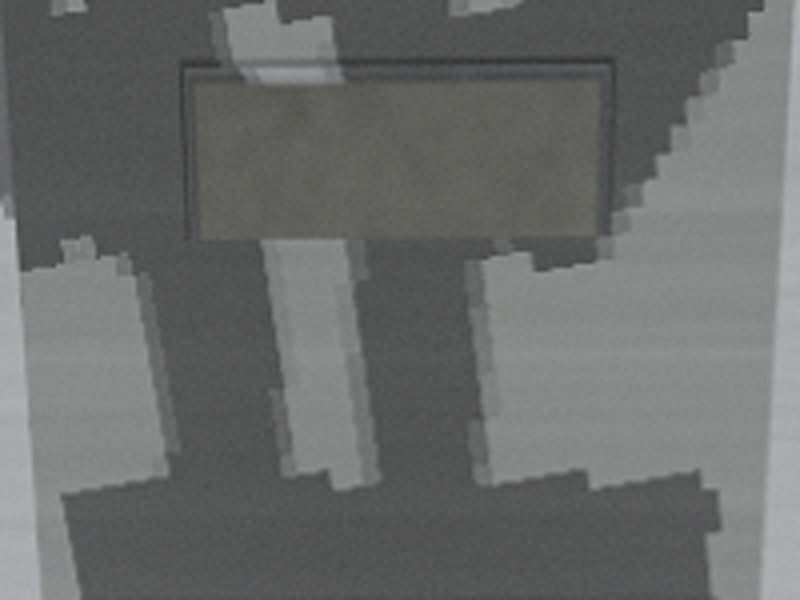

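```bash
python3 - <<'E'
from h import *
np.set_printoptions(precision=4,suppress=True)
c=load('w2'); P=atz(c,[(266.7,15.5),(374.2,15.5),(372.5,59.8),(268.7,59.8)],.058); print(P,P.mean(0))
t=cap('top','top1'); P,_=cloud(t,100,210,260,330)
yv=np.array([np.cos(np.radians(80.5)),np.sin(np.radians(80.5))]);R=np.c_[[yv[1],-yv[0]],yv]
Q=np.c_[(P[:,:2]-[.5237,.1335])@R,P[:,2]]
l=Q[(Q[:,2]>.071)&(Q[:,2]<.079)&(abs(Q[:,0])<.05)&(Q[:,1]<-.03)]; print('lip',l.min(0),l.max(0))
r=Q[(Q[:,2]>.071)&(Q[:,2]<.079)&(abs(Q[:,0])<.085)&(abs(Q[:,0])>.069)];
for s in(1,-1): a=r[r[:,0]*s>0]; print(np.percentile(a,[2,50,98],axis=0)[:,:2], np.degrees(np.polyfit(a[:,1],a[:,0],1)[0]))
p=Q[(Q[:,2]>.055)&(Q[:,2]<.061)&(abs(Q[:,0])<.06)&(Q[:,1]<.06)];print('plate',np.percentile(p,[1,50,99],axis=0))
E
```

```text
[[0.5005 0.1461 0.058 ]
 [0.5492 0.1379 0.058 ]
 [0.546  0.1194 0.058 ]
 [0.4976 0.1275 0.058 ]] [0.5233 0.1327 0.058 ]Traceback (most recent call last):
  File "<stdin>", line 7, in <module>
    return umr_minimum(a, axis, None, out, keepdims, initial, where)
ValueError: zero-size array to reduction operation minimum which has no identity
```

Request:
{"fn": "play_rows", "kwargs": {
  "increments": [
    {"tx": -0.2, "ty": 0.06, "tz": -0.06, "rx": 0, "ry": 0, "rz": 0.03, "jaw": 0},
    {"tx": -0.4, "ty": 0.12, "tz": -0.12, "rx": 0, "ry": 0, "rz": 0.07, "jaw": 0},
    {"tx": -0.6, "ty": 0.18, "tz": -0.18, "rx": 0, "ry": 0, "rz": 0.1, "jaw": 0},
    {"tx": -0.8, "ty": 0.24, "tz": -0.24, "rx": 0, "ry": 0, "rz": 0.14, "jaw": 0},
    {"tx": -0.98, "ty": 0.28, "tz": -0.3, "rx": 0, "ry": 0, "rz": 0.17, "jaw": 0},
    {"tx": -0.98, "ty": 0.28, "tz": -0.3, "rx": 0, "ry": 0, "rz": 0.17, "jaw": 0},
    {"tx": -0.98, "ty": 0.28, "tz": -0.3, "rx": 0, "ry": 0, "rz": 0.17, "jaw": 0},
    {"tx": -0.98, "ty": 0.28, "tz": -0.3, "rx": 0, "ry": 0, "rz": 0.17, "jaw": 0}
  ]
}}

```text
clock: 9.85
tool_pos: [0.5199, -0.0893, 0.1694]
tcp_rot: [[0.42, 0.907, -0.001], [0.907, -0.42, 0.0], [-0.0, -0.001, -1.0]]
force: [-0.2, -0.1, -0.8]
gripper_width: 0.0854
```

Request:
{"fn": "play_rows", "kwargs": {
  "increments": [
    {"tx": -0.2, "ty": 0.06, "tz": -0.04, "rx": 0, "ry": 0, "rz": 0.04, "jaw": 0},
    {"tx": -0.4, "ty": 0.14, "tz": -0.08, "rx": 0, "ry": 0, "rz": 0.1, "jaw": 0},
    {"tx": -0.6, "ty": 0.22, "tz": -0.12, "rx": 0, "ry": 0, "rz": 0.16, "jaw": 0},
    {"tx": -0.8, "ty": 0.28, "tz": -0.16, "rx": 0, "ry": 0, "rz": 0.2, "jaw": 0},
    {"tx": -0.87, "ty": 0.31, "tz": -0.17, "rx": 0, "ry": 0, "rz": 0.22, "jaw": 0},
    {"tx": -0.87, "ty": 0.31, "tz": -0.17, "rx": 0, "ry": 0, "rz": 0.22, "jaw": 0},
    {"tx": -0.87, "ty": 0.31, "tz": -0.17, "rx": 0, "ry": 0, "rz": 0.22, "jaw": 0},
    {"tx": -0.87, "ty": 0.31, "tz": -0.17, "rx": 0, "ry": 0, "rz": 0.22, "jaw": 0}
  ]
}}

```text
clock: 10.65
tool_pos: [0.5101, -0.1992, 0.1903]
tcp_rot: [[0.702, 0.712, -0.0], [0.712, -0.702, 0.0], [-0.0, -0.001, -1.0]]
force: [0.2, -0.1, 1.0]
gripper_width: 0.0852
```

Request:
{"fn": "play_rows", "kwargs": {
  "increments": [
    {"tx": -0.14, "ty": 0.12, "tz": 0, "rx": 0, "ry": 0, "rz": 0.03, "jaw": 0},
    {"tx": -0.28, "ty": 0.24, "tz": 0, "rx": 0, "ry": 0, "rz": 0.06, "jaw": 0},
    {"tx": -0.42, "ty": 0.36, "tz": 0, "rx": 0, "ry": 0, "rz": 0.09, "jaw": 0},
    {"tx": -0.56, "ty": 0.48, "tz": 0, "rx": 0, "ry": 0, "rz": 0.12, "jaw": 0},
    {"tx": -0.71, "ty": 0.59, "tz": 0, "rx": 0, "ry": 0, "rz": 0.12, "jaw": 0},
    {"tx": -0.71, "ty": 0.59, "tz": 0, "rx": 0, "ry": 0, "rz": 0.12, "jaw": 0},
    {"tx": -0.71, "ty": 0.59, "tz": 0, "rx": 0, "ry": 0, "rz": 0.12, "jaw": 0},
    {"tx": -0.71, "ty": 0.59, "tz": 0, "rx": 0, "ry": 0, "rz": 0.12, "jaw": 0}
  ]
}}

```text
clock: 11.45
tool_pos: [0.5007, -0.3096, 0.1905]
tcp_rot: [[0.823, 0.567, -0.0], [0.567, -0.823, 0.0], [0.0, -0.0, -1.0]]
force: [-0.4, 0.5, 0.4]
gripper_width: 0.0852
```

```bash
python3 - <<'E'
from h import *
s=manip.state();print(s['clock'],s['tool_pos'],s['force'],s['qpos'])
c=cap('wrist','w3'); print(proj(c,[[.4918,-.4357,.096]]))
plan([(.492,-.40,.19,-55.9),(.4918,-.4357,.15,-55.9)])
E
```

```text
11.45 [ 0.50067995 -0.30961397  0.19050342] [-0.41050026  0.51901299  0.36225983] [-3.92329438e+01  1.12023132e+01  8.40693482e+01  8.27046120e-03
  8.47384669e+01  1.61977483e+01]
[[477.26789198 354.79154792]]
(0.492, -0.4, 0.19, -55.9) t [-0.487  0.579  0.005] rz 0.005 
(0.4918, -0.4357, 0.15, -55.9) t [-0.168  0.245  0.333] rz -0.000
```

View pics/w3.png

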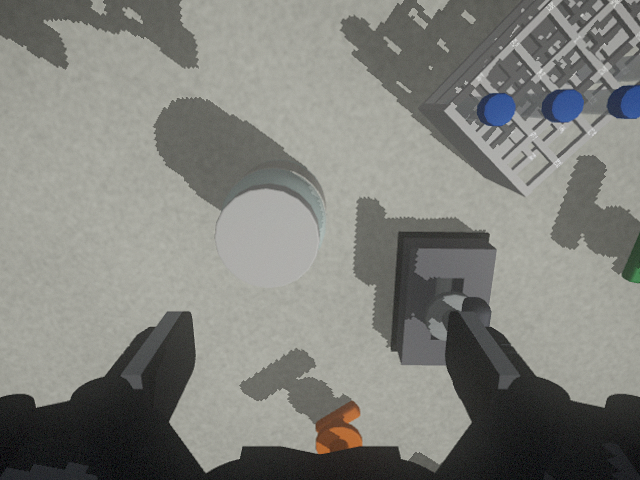

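Request:
{"fn": "play_rows", "kwargs": {
  "increments": [
    {"tx": -0.15, "ty": 0.12, "tz": 0, "rx": 0, "ry": 0, "rz": 0, "jaw": 0},
    {"tx": -0.3, "ty": 0.24, "tz": 0, "rx": 0, "ry": 0, "rz": 0, "jaw": 0},
    {"tx": -0.45, "ty": 0.36, "tz": 0, "rx": 0, "ry": 0, "rz": 0, "jaw": 0},
    {"tx": -0.6, "ty": 0.5, "tz": 0, "rx": 0, "ry": 0, "rz": 0.005, "jaw": 0},
    {"tx": -0.8, "ty": 0.65, "tz": 0, "rx": 0, "ry": 0, "rz": 0.005, "jaw": 0},
    {"tx": -1, "ty": 0.82, "tz": 0, "rx": 0, "ry": 0, "rz": 0.005, "jaw": 0},
    {"tx": -1, "ty": 0.82, "tz": 0, "rx": 0, "ry": 0, "rz": 0.005, "jaw": 0},
    {"tx": -1, "ty": 0.82, "tz": 0, "rx": 0, "ry": 0, "rz": 0.005, "jaw": 0}
  ]
}}

```text
clock: 12.3
tool_pos: [0.4573, -0.4595, 0.1903]
tcp_rot: [[0.829, 0.56, -0.0], [0.56, -0.829, 0.0], [0.0, -0.0, -1.0]]
force: [0.2, 0.1, 0.2]
gripper_width: 0.0853
```

```bash
python3 - <<'E'
from h import *
np.set_printoptions(precision=4,suppress=True)
s=manip.state();print(s['clock'],s['tool_pos'],s['force'])
c=cap('wrist','w4'); p=proj(c,[[.4918,-.4357,.096]])[0]; print(p)
P,_=cloud(c,*(np.clip(p-90,0,[640,480]).astype(int)),*(np.clip(p+90,0,[640,480]).astype(int)))
k=(P[:,2]>.085)&(P[:,2]<.105)&(np.hypot(P[:,0]-.4918,P[:,1]+.4357)<.05); r=cv2.minAreaRect((P[k][:,:2]*1000).astype(np.float32)); print('bar',r,np.median(P[k][:,2]))
k=(P[:,2]>.024)&(P[:,2]<.036); r=cv2.minAreaRect((P[k][:,:2]*1000).astype(np.float32)); print('rest',r)
t=cap('top','top2'); P,_=cloud(t,100,210,260,330)
yv=np.array([np.cos(np.radians(80.5)),np.sin(np.radians(80.5))]);R=np.c_[[yv[1],-yv[0]],yv]
Q=np.c_[(P[:,:2]-[.5235,.1331])@R,P[:,2]]
l=Q[(Q[:,2]>.071)&(Q[:,2]<.079)&(abs(Q[:,0])<.05)&(Q[:,1]<-.03)]; print('lip',l.min(0),l.max(0))
r=Q[(Q[:,2]>.071)&(Q[:,2]<.079)&(abs(Q[:,0])<.085)&(abs(Q[:,0])>.069)];
for s in(1,-1): a=r[r[:,0]*s>0]; print(np.percentile(a,[2,50,98],axis=0)[:,:2], np.degrees(np.polyfit(a[:,1],a[:,0],1)[0]))
p=Q[(Q[:,2]>.055)&(Q[:,2]<.061)&(abs(Q[:,0])<.06)&(Q[:,1]<.06)];print('plate',np.percentile(p,[1,50,99],axis=0))
h=Q[(Q[:,2]<.02)&(abs(Q[:,0])<.03)&(abs(Q[:,1])<.02)]; print('slot hole',len(h),h.min(0),h.max(0))
plan([(.4918,-.4357,.13,-55.93),(.4918,-.4357,.073,-55.93)])
E
```

```text
12.3 [ 0.4573 -0.4595  0.1903] [0.2191 0.1091 0.1557]
[320.114  162.8527]
bar ((489.9325866699219, -435.6826171875), (69.84778594970703, 14.854047775268555), 33.535484313964844) 0.09629850596243034
rest ((489.584228515625, -435.80340576171875), (100.6568603515625, 64.32705688476562), 33.75190353393555)
lip [-0.0366 -0.0593  0.0712] [ 0.0402 -0.0498  0.0788]
[[ 0.0714 -0.0947]
 [ 0.0772  0.0565]
 [ 0.0832  0.2127]] -0.10648615244520672
[[-0.0815 -0.0939]
 [-0.0753  0.0495]
 [-0.0694  0.1859]] -0.3883384247957776
plate [[-0.0425 -0.0587  0.0551]
 [ 0.0009  0.0086  0.0583]
 [ 0.0454  0.0588  0.0609]]
slot hole 161 [-0.0233  0.0022 -0.0053] [0.0264 0.019  0.0066]
(0.4918, -0.4357, 0.13, -55.93) t [0.343 0.    0.506] rz 0.000 
(0.4918, -0.4357, 0.073, -55.93) t [0.    0.    0.475] rz -0.000
```

Request:
{"fn": "play_rows", "kwargs": {
  "increments": [
    {"tx": 0.1, "ty": -0.012, "tz": 0.05, "rx": 0, "ry": 0, "rz": 0.004, "jaw": 0},
    {"tx": 0.2, "ty": -0.012, "tz": 0.15, "rx": 0, "ry": 0, "rz": 0.004, "jaw": 0},
    {"tx": 0.3, "ty": -0.012, "tz": 0.25, "rx": 0, "ry": 0, "rz": 0.004, "jaw": 0},
    {"tx": 0.337, "ty": -0.012, "tz": 0.35, "rx": 0, "ry": 0, "rz": 0.004, "jaw": 0},
    {"tx": 0.337, "ty": -0.012, "tz": 0.45, "rx": 0, "ry": 0, "rz": 0.004, "jaw": 0},
    {"tx": 0.337, "ty": -0.012, "tz": 0.55, "rx": 0, "ry": 0, "rz": 0.004, "jaw": 0},
    {"tx": 0.337, "ty": -0.012, "tz": 0.6, "rx": 0, "ry": 0, "rz": 0.004, "jaw": 0},
    {"tx": 0.337, "ty": -0.012, "tz": 0.6, "rx": 0, "ry": 0, "rz": 0.004, "jaw": 0}
  ]
}}

```text
clock: 13.2
tool_pos: [0.4894, -0.436, 0.1174]
tcp_rot: [[0.832, 0.554, -0.001], [0.554, -0.832, 0.001], [-0.0, -0.001, -1.0]]
force: [-0.1, -1.0, -0.2]
gripper_width: 0.0858
```

Request:
{"fn": "play_rows", "kwargs": {
  "increments": [
    {"tx": 0, "ty": 0, "tz": 0.08, "rx": 0, "ry": 0, "rz": 0, "jaw": 0},
    {"tx": 0, "ty": 0, "tz": 0.16, "rx": 0, "ry": 0, "rz": 0, "jaw": 0},
    {"tx": 0, "ty": 0, "tz": 0.24, "rx": 0, "ry": 0, "rz": 0, "jaw": 0},
    {"tx": 0, "ty": 0, "tz": 0.32, "rx": 0, "ry": 0, "rz": 0, "jaw": 0},
    {"tx": 0, "ty": 0, "tz": 0.4, "rx": 0, "ry": 0, "rz": 0, "jaw": 0},
    {"tx": 0, "ty": 0, "tz": 0.425, "rx": 0, "ry": 0, "rz": 0, "jaw": 0},
    {"tx": 0, "ty": 0, "tz": 0.425, "rx": 0, "ry": 0, "rz": 0, "jaw": 0},
    {"tx": 0, "ty": 0, "tz": 0.425, "rx": 0, "ry": 0, "rz": 0, "jaw": 0.5}
  ]
}}

```text
clock: 14.0
tool_pos: [0.4901, -0.4361, 0.0679]
tcp_rot: [[0.832, 0.555, 0.0], [0.555, -0.832, -0.0], [-0.0, 0.001, -1.0]]
force: [0.5, 0.2, 0.4]
gripper_width: 0.0731
```

Request:
{"fn": "play_rows", "kwargs": {
  "increments": [
    {"tx": 0, "ty": 0, "tz": 0, "rx": 0, "ry": 0, "rz": 0, "jaw": 0.7},
    {"tx": 0, "ty": 0, "tz": 0, "rx": 0, "ry": 0, "rz": 0, "jaw": 0.8},
    {"tx": 0, "ty": 0, "tz": 0, "rx": 0, "ry": 0, "rz": 0, "jaw": 1},
    {"tx": 0, "ty": 0, "tz": 0, "rx": 0, "ry": 0, "rz": 0, "jaw": 1},
    {"tx": 0, "ty": 0, "tz": 0, "rx": 0, "ry": 0, "rz": 0, "jaw": 1},
    {"tx": 0, "ty": 0, "tz": 0, "rx": 0, "ry": 0, "rz": 0, "jaw": 1},
    {"tx": 0, "ty": 0, "tz": 0, "rx": 0, "ry": 0, "rz": 0, "jaw": 1},
    {"tx": 0, "ty": 0, "tz": 0, "rx": 0, "ry": 0, "rz": 0, "jaw": 1}
  ]
}}

```text
clock: 14.8
tool_pos: [0.49, -0.4361, 0.0679]
tcp_rot: [[0.832, 0.555, 0.0], [0.555, -0.832, -0.0], [-0.0, 0.001, -1.0]]
force: [0.2, -0.4, 5.5]
gripper_width: 0.0136
```

Request:
{"fn": "play_rows", "kwargs": {
  "increments": [
    {"tx": 0, "ty": 0, "tz": -0.05, "rx": 0, "ry": 0, "rz": 0, "jaw": 1},
    {"tx": 0, "ty": 0, "tz": -0.12, "rx": 0, "ry": 0, "rz": 0, "jaw": 1},
    {"tx": 0, "ty": 0, "tz": -0.25, "rx": 0, "ry": 0, "rz": 0, "jaw": 1},
    {"tx": 0, "ty": 0, "tz": -0.4, "rx": 0, "ry": 0, "rz": 0, "jaw": 1},
    {"tx": 0, "ty": 0, "tz": -0.55, "rx": 0, "ry": 0, "rz": 0, "jaw": 1},
    {"tx": 0, "ty": 0, "tz": -0.75, "rx": 0, "ry": 0, "rz": 0, "jaw": 1},
    {"tx": 0, "ty": 0, "tz": -0.9, "rx": 0, "ry": 0, "rz": 0, "jaw": 1},
    {"tx": 0, "ty": 0, "tz": -1, "rx": 0, "ry": 0, "rz": 0, "jaw": 1}
  ]
}}

```text
clock: 15.6
tool_pos: [0.4901, -0.4362, 0.1903]
tcp_rot: [[0.832, 0.555, 0.002], [0.555, -0.832, -0.002], [0.0, 0.002, -1.0]]
force: [0.6, -0.1, -3.4]
gripper_width: 0.0139
```

```bash
python3 - <<'E'
from h import *
s=manip.state();print(s['clock'],s['tool_pos'],s['force'],s['moment'],s['gripper_width'])
c=cap('wrist','w5'); cap('scene','s5')
a=c['frame'][240:]; b=load('s5'); p=proj(b,[s['tool_pos']])[0].astype(int); print(p)
x,y=np.clip(p-[70,60],0,[500,360]); b=b['frame'][y:y+105,x:x+140]
cv2.imwrite('pics/m5.png',np.vstack([a,cv2.resize(b,(640,480))[:360]]))
plan([(.55,-.36,.2,-70),(.60,-.25,.2,-85),(.58,-.14,.2,-99.5),(.55,-.03,.19,-99.5),(.53,.075,.18,-99.5),(.5235,.1331,.165,-99.5)])
E
```

```text
15.6 [ 0.49013837 -0.43615931  0.19026406] [ 0.62986892 -0.09333301 -3.43149894] [-0.01724778 -0.01270242 -0.0184057 ] 0.013907918813871692
[208 175]
(0.55, -0.36, 0.2, -70) t [ 0.767 -0.254 -0.084] rz 0.152 
(0.6, -0.25, 0.2, -85) t [ 0.705 -0.719 -0.   ] rz 0.167 
(0.58, -0.14, 0.2, -99.5) t [-0.086 -0.928 -0.   ] rz 0.161 
(0.55, -0.03, 0.19, -99.5) t [-0.398 -0.863  0.083] rz -0.000 
(0.53, 0.075, 0.18, -99.5) t [-0.309 -0.835  0.083] rz -0.000 
(0.5235, 0.1331, 0.165, -99.5) t [-0.133 -0.469  0.125] rz -0.000
```

View pics/m5.png

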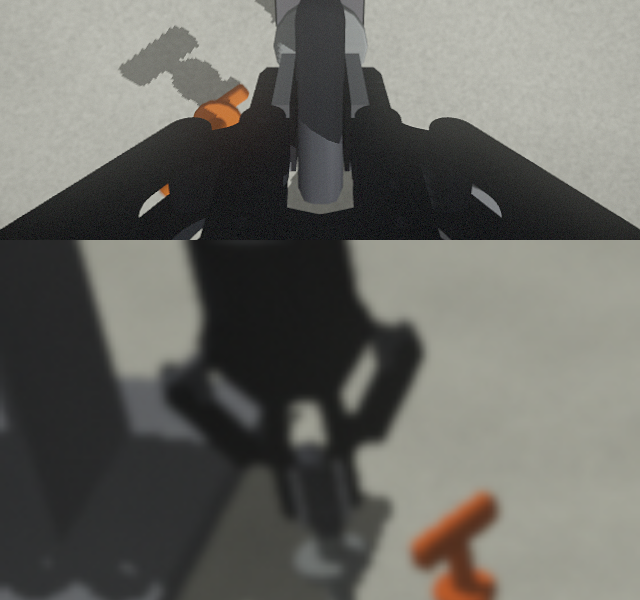

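Request:
{"fn": "play_rows", "kwargs": {
  "increments": [
    {"tx": 0.12, "ty": -0.04, "tz": -0.02, "rx": 0, "ry": 0, "rz": 0.03, "jaw": 1},
    {"tx": 0.26, "ty": -0.08, "tz": -0.04, "rx": 0, "ry": 0, "rz": 0.06, "jaw": 1},
    {"tx": 0.4, "ty": -0.13, "tz": -0.06, "rx": 0, "ry": 0, "rz": 0.09, "jaw": 1},
    {"tx": 0.54, "ty": -0.18, "tz": -0.08, "rx": 0, "ry": 0, "rz": 0.12, "jaw": 1},
    {"tx": 0.67, "ty": -0.22, "tz": -0.08, "rx": 0, "ry": 0, "rz": 0.15, "jaw": 1},
    {"tx": 0.77, "ty": -0.25, "tz": -0.08, "rx": 0, "ry": 0, "rz": 0.15, "jaw": 1},
    {"tx": 0.77, "ty": -0.25, "tz": -0.08, "rx": 0, "ry": 0, "rz": 0.15, "jaw": 1},
    {"tx": 0.77, "ty": -0.25, "tz": -0.08, "rx": 0, "ry": 0, "rz": 0.15, "jaw": 1}
  ]
}}

```text
clock: 16.5
tool_pos: [0.55, -0.3597, 0.1966]
tcp_rot: [[0.938, 0.346, -0.001], [0.346, -0.938, 0.0], [-0.001, -0.0, -1.0]]
force: [-0.3, 0.2, -3.9]
gripper_width: 0.014
```

Request:
{"fn": "play_rows", "kwargs": {
  "increments": [
    {"tx": 0.12, "ty": -0.12, "tz": 0, "rx": 0, "ry": 0, "rz": 0.03, "jaw": 1},
    {"tx": 0.24, "ty": -0.24, "tz": 0, "rx": 0, "ry": 0, "rz": 0.06, "jaw": 1},
    {"tx": 0.36, "ty": -0.37, "tz": 0, "rx": 0, "ry": 0, "rz": 0.09, "jaw": 1},
    {"tx": 0.48, "ty": -0.5, "tz": 0, "rx": 0, "ry": 0, "rz": 0.12, "jaw": 1},
    {"tx": 0.6, "ty": -0.62, "tz": 0, "rx": 0, "ry": 0, "rz": 0.15, "jaw": 1},
    {"tx": 0.7, "ty": -0.72, "tz": 0, "rx": 0, "ry": 0, "rz": 0.167, "jaw": 1},
    {"tx": 0.7, "ty": -0.72, "tz": 0, "rx": 0, "ry": 0, "rz": 0.167, "jaw": 1},
    {"tx": 0.7, "ty": -0.72, "tz": 0, "rx": 0, "ry": 0, "rz": 0.167, "jaw": 1}
  ]
}}

```text
clock: 17.3
tool_pos: [0.5989, -0.2502, 0.197]
tcp_rot: [[0.996, 0.091, -0.0], [0.091, -0.996, -0.0], [-0.0, 0.0, -1.0]]
force: [0.2, -0.3, -3.6]
gripper_width: 0.014
```

Request:
{"fn": "play_rows", "kwargs": {
  "increments": [
    {"tx": -0.01, "ty": -0.13, "tz": 0, "rx": 0, "ry": 0, "rz": 0.03, "jaw": 1},
    {"tx": -0.02, "ty": -0.28, "tz": 0, "rx": 0, "ry": 0, "rz": 0.06, "jaw": 1},
    {"tx": -0.04, "ty": -0.43, "tz": 0, "rx": 0, "ry": 0, "rz": 0.09, "jaw": 1},
    {"tx": -0.06, "ty": -0.58, "tz": 0, "rx": 0, "ry": 0, "rz": 0.12, "jaw": 1},
    {"tx": -0.07, "ty": -0.73, "tz": 0, "rx": 0, "ry": 0, "rz": 0.15, "jaw": 1},
    {"tx": -0.08, "ty": -0.86, "tz": 0, "rx": 0, "ry": 0, "rz": 0.16, "jaw": 1},
    {"tx": -0.09, "ty": -0.93, "tz": 0, "rx": 0, "ry": 0, "rz": 0.16, "jaw": 1},
    {"tx": -0.09, "ty": -0.93, "tz": 0, "rx": 0, "ry": 0, "rz": 0.16, "jaw": 1}
  ]
}}

```text
clock: 18.1
tool_pos: [0.5782, -0.1395, 0.1972]
tcp_rot: [[0.987, -0.16, 0.0], [-0.16, -0.987, -0.0], [0.0, 0.0, -1.0]]
force: [0.6, -1.0, -2.2]
gripper_width: 0.0141
```

Request:
{"fn": "play_rows", "kwargs": {
  "increments": [
    {"tx": -0.06, "ty": -0.13, "tz": 0, "rx": 0, "ry": 0, "rz": 0, "jaw": 1},
    {"tx": -0.12, "ty": -0.27, "tz": 0, "rx": 0, "ry": 0, "rz": 0, "jaw": 1},
    {"tx": -0.18, "ty": -0.4, "tz": 0, "rx": 0, "ry": 0, "rz": 0, "jaw": 1},
    {"tx": -0.24, "ty": -0.53, "tz": 0, "rx": 0, "ry": 0, "rz": 0, "jaw": 1},
    {"tx": -0.3, "ty": -0.67, "tz": 0.04, "rx": 0, "ry": 0, "rz": 0, "jaw": 1},
    {"tx": -0.36, "ty": -0.8, "tz": 0.08, "rx": 0, "ry": 0, "rz": 0, "jaw": 1},
    {"tx": -0.4, "ty": -0.86, "tz": 0.08, "rx": 0, "ry": 0, "rz": 0, "jaw": 1},
    {"tx": -0.4, "ty": -0.86, "tz": 0.08, "rx": 0, "ry": 0, "rz": 0, "jaw": 1}
  ]
}}

```text
clock: 18.9
tool_pos: [0.5472, -0.0287, 0.1875]
tcp_rot: [[0.987, -0.159, -0.0], [-0.159, -0.987, -0.0], [-0.0, 0.0, -1.0]]
force: [0.7, -0.0, -1.8]
gripper_width: 0.0142
```

```bash
python3 - <<'E'
from h import *
np.set_printoptions(precision=4,suppress=True)
s=manip.state();print(s['clock'],s['tool_pos'],s['force'],s['gripper_width'],s['qpos'])
plan([(.53,.065,.18,-99.5),(.5235,.1331,.165,-99.5)])
s=manip.state(); c=cap('wrist','w6');P,uv=cloud(c,250,200,400,479)
T=(P-s['tool_pos'])@np.array(s['tcp_rot']); k=(abs(T[:,1])<.012)&(T[:,2]<.0)&(T[:,2]>-.04)&(abs(T[:,0])<.06)
T=T[k];print(len(T))
for v in range(0,280,15):
    m=abs(uv[k][:,1]-200-v)<2
    if m.any(): print(200+v,np.median(T[m],0),m.sum(),T[m][:,1].min(),T[m][:,1].max())
E
```

```text
18.9 [ 0.5472 -0.0287  0.1875] [ 0.7241 -0.0198 -1.7804] 0.01420793918308588 [-11.0564   6.4918  89.8417  -0.0057  83.678   88.109 ]
(0.53, 0.065, 0.18, -99.5) t [-0.266 -0.748  0.062] rz 0.004 
(0.5235, 0.1331, 0.165, -99.5) t [-0.147 -0.551  0.125] rz -0.000 
12270
245 [ 0.0343 -0.0001 -0.024 ] 133 -0.007020658454043963 0.006855662718618189
260 [ 0.0311 -0.0001 -0.0279] 150 -0.007378580059951477 0.00729149884972859
275 [ 0.0267 -0.0001 -0.0286] 149 -0.007238344310943814 0.007392946036146874
290 [ 0.022  -0.0001 -0.0285] 149 -0.007355288578349456 0.007502212700250466
305 [ 0.0167 -0.0001 -0.0279] 217 -0.011983769236719321 0.011924575753250748
320 [ 0.0116 -0.0001 -0.0275] 231 -0.011825229214774476 0.011893302308456834
335 [ 0.0078 -0.0001 -0.0295] 249 -0.011956178390622671 0.011982193672219487
350 [ 0.0027  0.0002 -0.0293] 220 -0.01033969618472819 0.010426945740444326
365 [-0.0028  0.0001 -0.0291] 186 -0.008600179872050407 0.008743232989557545
380 [-0.0083  0.0001 -0.0288] 184 -0.008562218077298274 0.008683002519179457
395 [-0.0138 -0.0001 -0.0288] 178 -0.008430618050587679 0.008756530613908573
410 [-0.0195  0.0003 -0.0287] 162 -0.0088593852993451 0.008960156382310545
425 [-0.0255  0.0001 -0.0285] 132 -0.007105491573365248 0.007262006074187597
440 [-0.0314  0.0003 -0.0284] 99 -0.005358638781653933 0.0055546406297423195
```

Request:
{"fn": "play_rows", "kwargs": {
  "increments": [
    {"tx": -0.05, "ty": -0.12, "tz": 0, "rx": 0, "ry": 0, "rz": 0, "jaw": 1},
    {"tx": -0.1, "ty": -0.25, "tz": 0, "rx": 0, "ry": 0, "rz": 0, "jaw": 1},
    {"tx": -0.15, "ty": -0.4, "tz": 0.02, "rx": 0, "ry": 0, "rz": 0.004, "jaw": 1},
    {"tx": -0.2, "ty": -0.55, "tz": 0.04, "rx": 0, "ry": 0, "rz": 0.004, "jaw": 1},
    {"tx": -0.25, "ty": -0.68, "tz": 0.06, "rx": 0, "ry": 0, "rz": 0.004, "jaw": 1},
    {"tx": -0.266, "ty": -0.75, "tz": 0.06, "rx": 0, "ry": 0, "rz": 0.004, "jaw": 1},
    {"tx": -0.266, "ty": -0.75, "tz": 0.06, "rx": 0, "ry": 0, "rz": 0.004, "jaw": 1},
    {"tx": -0.266, "ty": -0.75, "tz": 0.06, "rx": 0, "ry": 0, "rz": 0.004, "jaw": 1}
  ]
}}

```text
clock: 19.75
tool_pos: [0.5308, 0.0639, 0.1805]
tcp_rot: [[0.986, -0.167, 0.0], [-0.167, -0.986, -0.0], [0.0, 0.0, -1.0]]
force: [0.2, -0.6, -2.9]
gripper_width: 0.0138
```

Request:
{"fn": "play_rows", "kwargs": {
  "increments": [
    {"tx": -0.03, "ty": -0.1, "tz": 0, "rx": 0, "ry": 0, "rz": 0, "jaw": 1},
    {"tx": -0.06, "ty": -0.2, "tz": 0, "rx": 0, "ry": 0, "rz": 0, "jaw": 1},
    {"tx": -0.09, "ty": -0.32, "tz": 0, "rx": 0, "ry": 0, "rz": 0, "jaw": 1},
    {"tx": -0.12, "ty": -0.44, "tz": 0.06, "rx": 0, "ry": 0, "rz": 0, "jaw": 1},
    {"tx": -0.147, "ty": -0.55, "tz": 0.12, "rx": 0, "ry": 0, "rz": 0, "jaw": 1},
    {"tx": -0.147, "ty": -0.55, "tz": 0.12, "rx": 0, "ry": 0, "rz": 0, "jaw": 1},
    {"tx": -0.147, "ty": -0.55, "tz": 0.12, "rx": 0, "ry": 0, "rz": 0, "jaw": 1},
    {"tx": -0.147, "ty": -0.55, "tz": 0.12, "rx": 0, "ry": 0, "rz": 0, "jaw": 1}
  ]
}}

```text
clock: 20.55
tool_pos: [0.5243, 0.1319, 0.1659]
tcp_rot: [[0.986, -0.167, 0.0], [-0.167, -0.986, -0.0], [0.0, 0.0, -1.0]]
force: [0.7, -0.3, -1.9]
gripper_width: 0.0138
```

```bash
python3 - <<'E'
from h import *
s=manip.state();print(s['clock'],s['tool_pos'],s['force'],s['gripper_width'])
plan([(.5235,.1331,.125,-99.5)])
b=cap('scene','s7'); p=proj(b,[[.5235,.1331,.09]])[0].astype(int); x,y=p-[60,45]; print(x,y)
a=cv2.resize(cv2.convertScaleAbs(b['frame'][y:y+90,x:x+120],alpha=1.3),(600,450),interpolation=cv2.INTER_CUBIC); cv2.imwrite('pics/s7c.png',a)
E
```

```text
20.55 [0.52431385 0.13192019 0.16592062] [ 0.72193618 -0.25219218 -1.93386963] 0.013845462349485752
(0.5235, 0.1331, 0.125, -99.5) t [-0.008 -0.009  0.341] rz -0.001 
381 208
```

View pics/s7c.png

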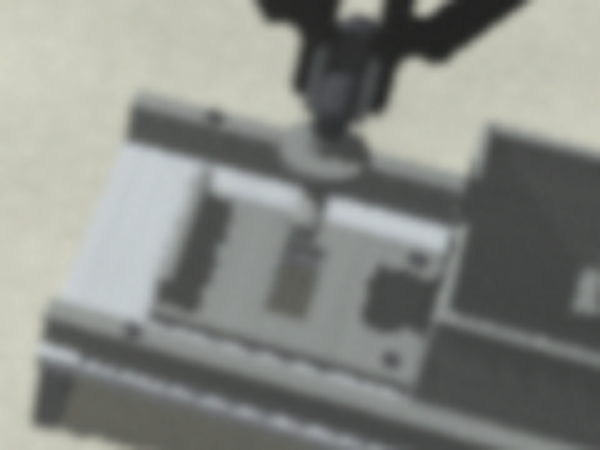

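Request:
{"fn": "play_rows", "kwargs": {
  "increments": [
    {"tx": -0.008, "ty": -0.009, "tz": 0.08, "rx": 0, "ry": 0, "rz": 0, "jaw": 1},
    {"tx": -0.008, "ty": -0.009, "tz": 0.16, "rx": 0, "ry": 0, "rz": 0, "jaw": 1},
    {"tx": -0.008, "ty": -0.009, "tz": 0.24, "rx": 0, "ry": 0, "rz": 0, "jaw": 1},
    {"tx": -0.008, "ty": -0.009, "tz": 0.3, "rx": 0, "ry": 0, "rz": 0, "jaw": 1},
    {"tx": -0.008, "ty": -0.009, "tz": 0.34, "rx": 0, "ry": 0, "rz": 0, "jaw": 1},
    {"tx": -0.008, "ty": -0.009, "tz": 0.37, "rx": 0, "ry": 0, "rz": 0, "jaw": 1},
    {"tx": -0.008, "ty": -0.009, "tz": 0.39, "rx": 0, "ry": 0, "rz": 0, "jaw": 1},
    {"tx": -0.008, "ty": -0.009, "tz": 0.4, "rx": 0, "ry": 0, "rz": 0, "jaw": 1}
  ]
}}

```text
clock: 21.4
tool_pos: [0.5235, 0.1333, 0.1178]
tcp_rot: [[0.986, -0.167, 0.0], [-0.167, -0.986, -0.0], [0.0, 0.0, -1.0]]
force: [0.2, 0.6, -2.5]
gripper_width: 0.014
```

Request:
{"fn": "play_rows", "kwargs": {
  "increments": [
    {"tx": 0, "ty": 0, "tz": 0, "rx": 0, "ry": 0, "rz": 0, "jaw": 1},
    {"tx": 0, "ty": 0, "tz": 0.01, "rx": 0, "ry": 0, "rz": 0, "jaw": 1},
    {"tx": 0, "ty": 0, "tz": 0.02, "rx": 0, "ry": 0, "rz": 0, "jaw": 1},
    {"tx": 0, "ty": 0, "tz": 0.03, "rx": 0, "ry": 0, "rz": 0, "jaw": 1},
    {"tx": 0, "ty": 0, "tz": 0.04, "rx": 0, "ry": 0, "rz": 0, "jaw": 1},
    {"tx": 0, "ty": 0, "tz": 0.05, "rx": 0, "ry": 0, "rz": 0, "jaw": 1},
    {"tx": 0, "ty": 0, "tz": 0.05, "rx": 0, "ry": 0, "rz": 0, "jaw": 1},
    {"tx": 0, "ty": 0, "tz": 0.05, "rx": 0, "ry": 0, "rz": 0, "jaw": 1}
  ]
}}

```text
clock: 22.2
tool_pos: [0.5235, 0.1333, 0.1119]
tcp_rot: [[0.986, -0.167, -0.0], [-0.167, -0.986, -0.0], [-0.0, 0.0, -1.0]]
force: [-0.9, 0.6, -2.7]
gripper_width: 0.0139
```

Request:
{"fn": "play_rows", "kwargs": {
  "increments": [
    {"tx": 0, "ty": 0, "tz": 0.03, "rx": 0, "ry": 0, "rz": 0, "jaw": 1},
    {"tx": 0, "ty": 0, "tz": 0.06, "rx": 0, "ry": 0, "rz": 0, "jaw": 1},
    {"tx": 0, "ty": 0, "tz": 0.09, "rx": 0, "ry": 0, "rz": 0, "jaw": 1},
    {"tx": 0, "ty": 0, "tz": 0.12, "rx": 0, "ry": 0, "rz": 0, "jaw": 1},
    {"tx": 0, "ty": 0, "tz": 0.15, "rx": 0, "ry": 0, "rz": 0, "jaw": 1},
    {"tx": 0, "ty": 0, "tz": 0.17, "rx": 0, "ry": 0, "rz": 0, "jaw": 1},
    {"tx": 0, "ty": 0, "tz": 0.18, "rx": 0, "ry": 0, "rz": 0, "jaw": 1},
    {"tx": 0, "ty": 0, "tz": 0.18, "rx": 0, "ry": 0, "rz": 0, "jaw": 1}
  ]
}}

```text
clock: 23.0
tool_pos: [0.5234, 0.1333, 0.0901]
tcp_rot: [[0.986, -0.167, -0.0], [-0.167, -0.986, -0.0], [-0.0, 0.0, -1.0]]
force: [-0.0, -0.3, -2.8]
gripper_width: 0.0142
```

Request:
{"fn": "play_rows", "kwargs": {
  "increments": [
    {"tx": 0, "ty": 0, "tz": 0.005, "rx": 0, "ry": 0, "rz": 0, "jaw": 1},
    {"tx": 0, "ty": 0, "tz": 0.01, "rx": 0, "ry": 0, "rz": 0, "jaw": 1},
    {"tx": 0, "ty": 0, "tz": 0.015, "rx": 0, "ry": 0, "rz": 0, "jaw": 1},
    {"tx": 0, "ty": 0, "tz": 0.015, "rx": 0, "ry": 0, "rz": 0, "jaw": 1},
    {"tx": 0, "ty": 0, "tz": 0.015, "rx": 0, "ry": 0, "rz": 0, "jaw": 1},
    {"tx": 0, "ty": 0, "tz": 0.015, "rx": 0, "ry": 0, "rz": 0, "jaw": 1},
    {"tx": 0, "ty": 0, "tz": 0.015, "rx": 0, "ry": 0, "rz": 0, "jaw": 1},
    {"tx": 0, "ty": 0, "tz": 0.015, "rx": 0, "ry": 0, "rz": 0, "jaw": 1}
  ]
}}

```text
clock: 23.8
tool_pos: [0.5235, 0.1333, 0.0885]
tcp_rot: [[0.986, -0.167, -0.0], [-0.167, -0.986, -0.0], [-0.0, 0.0, -1.0]]
force: [0.4, 0.6, -2.4]
gripper_width: 0.0141
```

Request:
{"fn": "play_rows", "kwargs": {
  "increments": [
    {"tx": 0, "ty": 0, "tz": 0.005, "rx": 0, "ry": 0, "rz": 0, "jaw": 1},
    {"tx": 0, "ty": 0, "tz": 0.005, "rx": 0, "ry": 0, "rz": 0, "jaw": 1},
    {"tx": 0, "ty": 0, "tz": 0.005, "rx": 0, "ry": 0, "rz": 0.06, "jaw": 1},
    {"tx": 0, "ty": 0, "tz": 0.005, "rx": 0, "ry": 0, "rz": 0.12, "jaw": 1},
    {"tx": 0, "ty": 0, "tz": 0.005, "rx": 0, "ry": 0, "rz": 0.18, "jaw": 1},
    {"tx": 0, "ty": 0, "tz": 0.005, "rx": 0, "ry": 0, "rz": 0.24, "jaw": 1},
    {"tx": 0, "ty": 0, "tz": 0.005, "rx": 0, "ry": 0, "rz": 0.3, "jaw": 1},
    {"tx": 0, "ty": 0, "tz": 0.005, "rx": 0, "ry": 0, "rz": 0.3, "jaw": 1}
  ]
}}

```text
clock: 24.6
tool_pos: [0.5238, 0.1334, 0.0883]
tcp_rot: [[0.802, -0.598, 0.001], [-0.598, -0.802, 0.0], [0.001, -0.001, -1.0]]
force: [0.4, 0.1, 4.8]
gripper_width: 0.0142
```

Request:
{"fn": "play_rows", "kwargs": {
  "increments": [
    {"tx": 0, "ty": 0, "tz": 0, "rx": 0, "ry": 0, "rz": 0.08, "jaw": 1},
    {"tx": 0, "ty": 0, "tz": 0, "rx": 0, "ry": 0, "rz": 0.16, "jaw": 1},
    {"tx": 0, "ty": 0, "tz": 0, "rx": 0, "ry": 0, "rz": 0.24, "jaw": 1},
    {"tx": 0, "ty": 0, "tz": 0, "rx": 0, "ry": 0, "rz": 0.32, "jaw": 1},
    {"tx": 0, "ty": 0, "tz": 0, "rx": 0, "ry": 0, "rz": 0.4, "jaw": 1},
    {"tx": 0, "ty": 0, "tz": 0, "rx": 0, "ry": 0, "rz": 0.45, "jaw": 1},
    {"tx": 0, "ty": 0, "tz": 0, "rx": 0, "ry": 0, "rz": 0.45, "jaw": 1},
    {"tx": 0, "ty": 0, "tz": 0, "rx": 0, "ry": 0, "rz": 0.45, "jaw": 1}
  ]
}}

```text
clock: 25.4
tool_pos: [0.529, 0.0911, 0.0893]
tcp_rot: [[0.292, -0.956, 0.022], [-0.955, -0.29, 0.07], [-0.061, -0.042, -0.997]]
force: [38.0, 40.2, 19.7]
gripper_width: 0.0139
```

```bash
python3 - <<'E'
from h import *
s=manip.state();R=s['tcp_rot'];print(s['clock'],s['tool_pos'],s['force'],s['moment'],s['qpos'],np.degrees(np.arctan2(R[1,1],R[0,1])))
E
```

```text
25.4 [0.52903698 0.09113705 0.08925863] [37.98504855 40.21193842 19.65760005] [ 6.54277854 -6.78798113 -0.29713144] [ -0.90630849   8.19455269  99.93832584   4.27566511  70.70609646
 160.80399519] -163.15504429371782
```

```bash
python3 - <<'E'
from h import *
b=cap('scene','s8'); w=cap('wrist','w8')
p=proj(b,[[.5235,.12,.09]])[0].astype(int); x,y=p-[70,50]
cv2.imwrite('pics/m8.png',np.hstack([cv2.resize(w['frame'],(400,300)),cv2.resize(cv2.convertScaleAbs(b['frame'][y:y+105,x:x+140],alpha=1.3),(400,300))]))
s=manip.state();print(s['tool_pos'],s['force'],s['clock'])
E
```

```text
[0.52901597 0.09127582 0.08928594] [37.3868714 39.7286339 20.2180885] 25.5
```

View pics/m8.png

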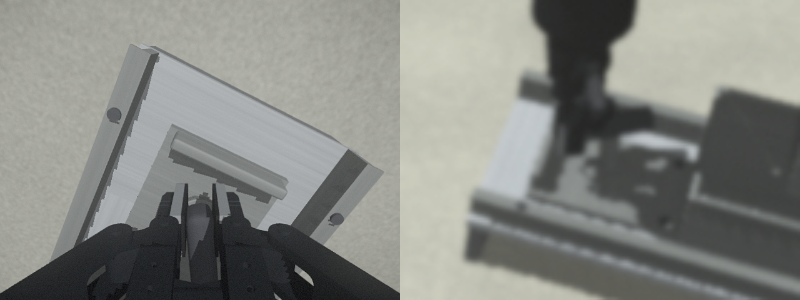

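Request:
{"fn": "play_rows", "kwargs": {
  "increments": [
    {"tx": 0, "ty": 0, "tz": 0, "rx": 0, "ry": 0, "rz": 0, "jaw": 0.8},
    {"tx": 0, "ty": 0, "tz": 0, "rx": 0, "ry": 0, "rz": 0, "jaw": 0.75},
    {"tx": 0, "ty": 0, "tz": 0, "rx": 0, "ry": 0, "rz": 0, "jaw": 0.7},
    {"tx": 0, "ty": 0, "tz": 0, "rx": 0, "ry": 0, "rz": 0, "jaw": 0.6},
    {"tx": 0, "ty": 0, "tz": 0, "rx": 0, "ry": 0, "rz": 0, "jaw": 0.5},
    {"tx": 0, "ty": 0, "tz": 0, "rx": 0, "ry": 0, "rz": 0, "jaw": 0.4},
    {"tx": 0, "ty": 0, "tz": 0, "rx": 0, "ry": 0, "rz": 0, "jaw": 0.3},
    {"tx": 0, "ty": 0, "tz": 0, "rx": 0, "ry": 0, "rz": 0, "jaw": 0.2}
  ]
}}

```text
clock: 26.3
tool_pos: [0.5221, 0.0876, 0.0843]
tcp_rot: [[0.289, -0.957, 0.004], [-0.956, -0.288, 0.062], [-0.059, -0.022, -0.998]]
force: [0.0, 0.3, -0.4]
gripper_width: 0.0684
```

```bash
python3 - <<'E'
from h import *
s=manip.state();R=s['tcp_rot'];print(s['clock'],s['tool_pos'],s['force'],s['moment'],s['qpos'],s['gripper_width'],R)
E
```

```text
26.3 [0.52211831 0.08761858 0.08433563] [ 0.0420558   0.2963982  -0.40471138] [-0.03147962 -0.04127319  0.01182465] [ -1.02253227   8.32812463 100.37850138   3.77975615  71.17267701
 160.99019199] 0.06839036225712151 [[ 0.28865854 -0.95742425  0.00387988]
 [-0.95563931 -0.28786778  0.06233495]
 [-0.0585641  -0.02170128 -0.99804774]]
```

Request:
{"fn": "play_rows", "kwargs": {
  "increments": [
    {"tx": 0, "ty": 0, "tz": -0.1, "rx": 0, "ry": 0, "rz": 0, "jaw": 0},
    {"tx": 0, "ty": 0, "tz": -0.25, "rx": 0, "ry": 0, "rz": 0, "jaw": 0},
    {"tx": 0, "ty": 0, "tz": -0.4, "rx": 0, "ry": 0, "rz": -0.05, "jaw": 0},
    {"tx": 0, "ty": 0, "tz": -0.55, "rx": 0, "ry": 0, "rz": -0.13, "jaw": 0},
    {"tx": 0, "ty": 0, "tz": -0.7, "rx": 0, "ry": 0, "rz": -0.2, "jaw": 0},
    {"tx": 0, "ty": 0, "tz": -0.85, "rx": 0, "ry": 0, "rz": -0.28, "jaw": 0},
    {"tx": 0, "ty": 0, "tz": -0.95, "rx": 0, "ry": 0, "rz": -0.36, "jaw": 0},
    {"tx": 0, "ty": 0, "tz": -0.95, "rx": 0, "ry": 0, "rz": -0.4, "jaw": 0}
  ]
}}

```text
clock: 27.1
tool_pos: [0.5223, 0.0804, 0.201]
tcp_rot: [[0.799, -0.601, 0.007], [-0.6, -0.798, 0.062], [-0.031, -0.054, -0.998]]
force: [1.2, -0.5, -0.1]
gripper_width: 0.0852
```

```bash
cat >> h.py <<'E'
from scipy.spatial.transform import Rotation as Ro
def plan2(w):
    s=manip.state(); R=np.array(s['tcp_rot']); a=np.radians(w[3])
    G=np.c_[[-np.sin(a),np.cos(a),0],[np.cos(a),np.sin(a),0],[0,0,-1]]
    print(w,'t',np.round(R.T@(np.array(w[:3])-s['tool_pos'])/.12,3),'r',np.round(Ro.from_matrix(R.T@G).as_rotvec()/(np.pi/2),3))
E
python3 - <<'E'
from h import *
np.set_printoptions(precision=4,suppress=True)
s=manip.state();R=s['tcp_rot'];print(s['clock'],s['tool_pos'],s['force'],s['qpos'],R)
t=cap('top','top8'); cap('wrist','w9')
P,_=cloud(t,150,210,260,330)
yv=np.array([np.cos(np.radians(80.5)),np.sin(np.radians(80.5))]);M=np.c_[[yv[1],-yv[0]],yv]
Q=np.c_[(P[:,:2]-[.5235,.1331])@M,P[:,2]]; b=Q[(Q[:,2]>.085)&(Q[:,2]<.125)&(np.hypot(Q[:,0],Q[:,1])<.05)]; print(len(b))
if len(b)>10: print(cv2.minAreaRect((b[:,:2]*1000).astype(np.float32)),np.median(b,0))
c=load('w9');P,_=cloud(c,0,0,640,480);Q=np.c_[(P[:,:2]-[.5235,.1331])@M,P[:,2]];b=Q[(Q[:,2]>.09)&(Q[:,2]<.13)&(np.hypot(Q[:,0],Q[:,1])<.05)]; print(len(b))
if len(b)>10: print(cv2.minAreaRect((b[:,:2]*1000).astype(np.float32)),np.median(b,0))
plan2((.515,.09,.19,-80)); plan2((.515,.05,.19,-60))
E
```

```text
27.1 [0.5223 0.0804 0.201 ] [ 1.2324 -0.5163 -0.1289] [ -1.8157   3.1828  91.9086   3.5942  84.604  124.7946] [[ 0.7994 -0.6008  0.0075]
 [-0.6    -0.7976  0.0622]
 [-0.0314 -0.0542 -0.998 ]]
0
3027
((-1.3895020484924316, -3.6084938049316406), (15.663822174072266, 68.87498474121094), 21.713327407836914) [ 0.001  -0.0067  0.1165]
(0.515, 0.09, 0.19, -80) t [-0.091 -0.025  0.082] r [-0.041  0.006 -0.524]
(0.515, 0.05, 0.19, -60) t [0.11  0.241 0.062] r [-0.042 -0.001 -0.746]
```

Request:
{"fn": "play_rows", "kwargs": {
  "increments": [
    {"tx": 0, "ty": 0, "tz": 0, "rx": -0.005, "ry": 0, "rz": -0.09, "jaw": 0},
    {"tx": 0, "ty": 0, "tz": 0, "rx": -0.01, "ry": 0, "rz": -0.18, "jaw": 0},
    {"tx": 0, "ty": 0, "tz": 0, "rx": -0.015, "ry": 0, "rz": -0.27, "jaw": 0},
    {"tx": 0, "ty": 0, "tz": 0, "rx": -0.02, "ry": 0, "rz": -0.36, "jaw": 0},
    {"tx": 0, "ty": 0, "tz": 0, "rx": -0.025, "ry": 0, "rz": -0.45, "jaw": 0},
    {"tx": 0, "ty": 0, "tz": 0, "rx": -0.03, "ry": 0, "rz": -0.54, "jaw": 0},
    {"tx": 0, "ty": 0, "tz": 0, "rx": -0.035, "ry": 0, "rz": -0.63, "jaw": 0},
    {"tx": 0, "ty": 0, "tz": 0, "rx": -0.042, "ry": -0.001, "rz": -0.74, "jaw": 0}
  ]
}}

```text
clock: 28.0
tool_pos: [0.5216, 0.0805, 0.1984]
tcp_rot: [[0.881, 0.473, -0.002], [0.473, -0.881, 0.001], [-0.001, -0.002, -1.0]]
force: [-0.5, 0.8, -0.7]
gripper_width: 0.0855
```

```bash
python3 - <<'E'
from h import *
np.set_printoptions(precision=4,suppress=True)
s=manip.state();print(s['clock'],s['tool_pos'],s['qpos'])
plan2((.5215,.0797,.19,12.2)); plan2((.5215,.1297,.16,12.2))
E
```

```text
28.0 [0.5216 0.0805 0.1984] [ 0.363   3.836  91.4547  0.0765 84.8403 62.1051]
(0.5215, 0.0797, 0.19, 12.2) t [-0.004  0.006  0.07 ] r [-0.002 -0.    -0.822]
(0.5215, 0.1297, 0.16, 12.2) t [ 0.194 -0.36   0.32 ] r [-0.002 -0.    -0.822]
```

Request:
{"fn": "play_rows", "kwargs": {
  "increments": [
    {"tx": 0, "ty": 0, "tz": 0, "rx": 0, "ry": 0, "rz": -0.09, "jaw": 0},
    {"tx": 0, "ty": 0, "tz": 0, "rx": 0, "ry": 0, "rz": -0.18, "jaw": 0},
    {"tx": 0, "ty": 0, "tz": 0, "rx": 0, "ry": 0, "rz": -0.27, "jaw": 0},
    {"tx": 0, "ty": 0, "tz": 0, "rx": 0, "ry": 0, "rz": -0.36, "jaw": 0},
    {"tx": 0, "ty": 0, "tz": 0, "rx": 0, "ry": 0, "rz": -0.45, "jaw": 0},
    {"tx": 0, "ty": 0, "tz": 0, "rx": 0, "ry": 0, "rz": -0.54, "jaw": 0},
    {"tx": 0, "ty": 0, "tz": 0, "rx": 0, "ry": 0, "rz": -0.63, "jaw": 0},
    {"tx": 0, "ty": 0, "tz": 0, "rx": -0.002, "ry": 0, "rz": -0.72, "jaw": 0}
  ]
}}

```text
clock: 28.8
tool_pos: [0.5216, 0.0805, 0.1983]
tcp_rot: [[-0.053, 0.999, 0.0], [0.999, 0.053, 0.0], [0.0, 0.0, -1.0]]
force: [-0.4, 0.3, 0.7]
gripper_width: 0.0852
```

```bash
cat >> h.py <<'E'
yv=np.array([np.cos(np.radians(80.5)),np.sin(np.radians(80.5))]);M=np.c_[[yv[1],-yv[0]],yv]
def check(f):
    c=load(f);P,_=cloud(c,0,0,640,480);Q=np.c_[(P[:,:2]-[.5235,.1331])@M,P[:,2]]
    b=Q[(Q[:,2]>.105)&(Q[:,2]<.13)&(np.hypot(Q[:,0],Q[:,1])<.045)]; print('bar',len(b))
    if len(b)>10:
        r=cv2.minAreaRect((b[:,:2]*1000).astype(np.float32)); print(r,np.median(b,0),'world',np.array([.5235,.1331])+M@np.array(r[0])/1000)
    l=Q[(Q[:,2]>.070)&(Q[:,2]<.079)&(abs(Q[:,0])<.04)&(Q[:,1]<-.03)&(Q[:,1]>-.1)]
    if len(l)>10: print('lip',len(l),np.percentile(l,[2,50,98],axis=0))
    p=Q[(Q[:,2]>.055)&(Q[:,2]<.061)&(abs(Q[:,0])<.06)&(abs(Q[:,1])<.06)]
    if len(p)>10: print('plate',np.percentile(p,[1,50,99],axis=0))
E
python3 - <<'E'
from h import *
np.set_printoptions(precision=4,suppress=True)
s=manip.state();print(s['clock'],s['tool_pos'],s['qpos']); cap('wrist','w10'); check('w10'); check('w9')
i=load('w10')['frame']; cv2.imwrite('pics/w10.png',i)
plan2((.5215,.1297,.16,12.2)); plan2((.5215,.1297,.13,12.2))
E
```

```text
28.8 [0.5216 0.0805 0.1983] [ 0.4012  3.7532 91.5459  0.0096 84.6897 -2.6476]
bar 3764
((-2.0779037475585938, -3.0106658935546875), (15.065260887145996, 69.97016906738281), 21.654298782348633) [-0.0029 -0.0006  0.1168] world [0.521  0.1305]
lip 1715 [[-0.038  -0.061   0.0707]
 [-0.0006 -0.0563  0.0767]
 [ 0.0376 -0.0533  0.0782]]
plate [[-0.0448 -0.0535  0.0573]
 [-0.0016  0.017   0.059 ]
 [ 0.0442  0.0593  0.0607]]
bar 2903
((-1.5788440704345703, -3.684295654296875), (15.2921781539917, 68.87763977050781), 21.75296401977539) [ 0.0006 -0.0068  0.1166] world [0.5213 0.1297]
lip 1583 [[-0.0373 -0.0611  0.0714]
 [ 0.0028 -0.0576  0.0767]
 [ 0.0388 -0.0532  0.0783]]
plate [[-0.045  -0.0505  0.0571]
 [ 0.0106 -0.0033  0.059 ]
 [ 0.0445  0.0597  0.0606]]
(0.5215, 0.1297, 0.16, 12.2) t [0.409 0.025 0.32 ] r [ 0.     0.    -0.095]
(0.5215, 0.1297, 0.13, 12.2) t [0.409 0.025 0.57 ] r [ 0.     0.    -0.095]
```

View pics/w10.png

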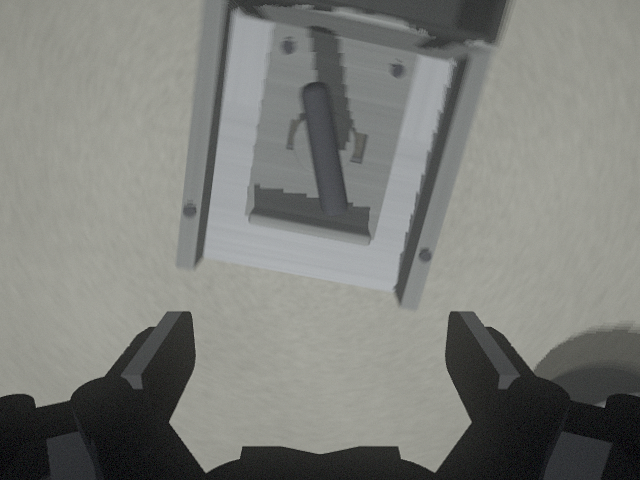

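```bash
python3 - <<'E'
from h import *
np.set_printoptions(precision=4,suppress=True)
for f in('w1','w2','top2'): print(f); check(f)
t=cap('top','top9'); check('top9')
for f in ('w2','w10'):
    c=load(f);P,_=cloud(c,0,0,640,480);Q=np.c_[(P[:,:2]-[.5235,.1331])@M,P[:,2]]
    r=Q[(Q[:,2]>.071)&(Q[:,2]<.079)&(abs(Q[:,0])<.085)&(abs(Q[:,0])>.071)&(Q[:,1]<-.05)]
    tr=Q[(Q[:,2]>.045)&(Q[:,2]<.055)&(abs(Q[:,0])<.065)&(Q[:,1]<-.05)]
    print(f,'railend',np.percentile(r[:,1],[0,1,2]) if len(r) else 0,'tray end',np.percentile(tr[:,1],[0,1,2]) if len(tr) else 0)
E
```

```text
w1
bar 0
lip 7403 [[-0.0374 -0.0643  0.0705]
 [ 0.     -0.0547  0.0766]
 [ 0.0377 -0.0518  0.0783]]
plate [[-0.0444 -0.0523  0.0574]
 [-0.0002 -0.008   0.059 ]
 [ 0.0441  0.033   0.0605]]
w2
bar 0
lip 3179 [[-0.0377 -0.059   0.0715]
 [-0.0005 -0.0545  0.0767]
 [ 0.0376 -0.0508  0.0782]]
plate [[-0.0444 -0.0511  0.0571]
 [ 0.     -0.0211  0.0589]
 [ 0.0443  0.0148  0.0605]]
top2
bar 0
lip 143 [[-0.0345 -0.0587  0.0712]
 [ 0.0018 -0.055   0.0752]
 [ 0.0381 -0.0502  0.0785]]
plate [[-0.0424 -0.0579  0.0551]
 [ 0.0011  0.0091  0.0583]
 [ 0.0453  0.0588  0.0609]]
bar 0
w2 railend [-0.1007 -0.0995 -0.099 ] tray end [-0.1008 -0.0998 -0.0994]
w10 railend [-0.1011 -0.0998 -0.0992] tray end [-0.1011 -0.1001 -0.0997]
```

```bash
python3 - <<'E'
from h import *
plan2((.5062,.0295,.16,-9.5)); plan2((.5062,.0295,.087,-9.5))
E
```

```text
(0.5062, 0.0295, 0.16, -9.5) t [-0.418 -0.15   0.32 ] r [ 0.    -0.     0.138]
(0.5062, 0.0295, 0.087, -9.5) t [-0.419 -0.15   0.928] r [ 0.    -0.     0.138]
```

Request:
{"fn": "play_rows", "kwargs": {
  "increments": [
    {"tx": -0.15, "ty": -0.05, "tz": 0, "rx": 0, "ry": 0, "rz": 0.05, "jaw": 1},
    {"tx": -0.3, "ty": -0.1, "tz": 0, "rx": 0, "ry": 0, "rz": 0.1, "jaw": 1},
    {"tx": -0.42, "ty": -0.15, "tz": 0.05, "rx": 0, "ry": 0, "rz": 0.138, "jaw": 1},
    {"tx": -0.42, "ty": -0.15, "tz": 0.2, "rx": 0, "ry": 0, "rz": 0.138, "jaw": 1},
    {"tx": -0.42, "ty": -0.15, "tz": 0.4, "rx": 0, "ry": 0, "rz": 0.138, "jaw": 1},
    {"tx": -0.42, "ty": -0.15, "tz": 0.6, "rx": 0, "ry": 0, "rz": 0.138, "jaw": 1},
    {"tx": -0.42, "ty": -0.15, "tz": 0.8, "rx": 0, "ry": 0, "rz": 0.138, "jaw": 1},
    {"tx": -0.42, "ty": -0.15, "tz": 0.93, "rx": 0, "ry": 0, "rz": 0.138, "jaw": 1}
  ]
}}

```text
clock: 29.7
tool_pos: [0.5054, 0.0292, 0.0846]
tcp_rot: [[0.171, 0.985, -0.001], [0.985, -0.171, 0.0], [0.0, -0.001, -1.0]]
force: [0.1, -0.0, 0.6]
gripper_width: -0.0
```

Request:
{"fn": "play_rows", "kwargs": {
  "increments": [
    {"tx": 0, "ty": 0, "tz": 0.1, "rx": 0, "ry": 0, "rz": 0, "jaw": 1},
    {"tx": 0, "ty": 0, "tz": 0.17, "rx": 0, "ry": 0, "rz": 0, "jaw": 1},
    {"tx": 0.05, "ty": 0, "tz": 0.17, "rx": 0, "ry": 0, "rz": 0, "jaw": 1},
    {"tx": 0.1, "ty": 0, "tz": 0.17, "rx": 0, "ry": 0, "rz": 0, "jaw": 1},
    {"tx": 0.15, "ty": 0, "tz": 0.17, "rx": 0, "ry": 0, "rz": 0, "jaw": 1},
    {"tx": 0.2, "ty": 0, "tz": 0.17, "rx": 0, "ry": 0, "rz": 0, "jaw": 1},
    {"tx": 0.25, "ty": 0, "tz": 0.17, "rx": 0, "ry": 0, "rz": 0, "jaw": 1},
    {"tx": 0.25, "ty": 0, "tz": 0.17, "rx": 0, "ry": 0, "rz": 0, "jaw": 1}
  ]
}}

```text
clock: 30.5
tool_pos: [0.5115, 0.0597, 0.0664]
tcp_rot: [[0.165, 0.986, 0.001], [0.986, -0.165, 0.0], [0.0, 0.001, -1.0]]
force: [0.7, 0.4, -0.0]
gripper_width: -0.0002
```

Request:
{"fn": "play_rows", "kwargs": {
  "increments": [
    {"tx": 0.01, "ty": 0, "tz": 0, "rx": 0, "ry": 0, "rz": 0, "jaw": 1},
    {"tx": 0.02, "ty": 0, "tz": 0, "rx": 0, "ry": 0, "rz": 0, "jaw": 1},
    {"tx": 0.03, "ty": 0, "tz": 0, "rx": 0, "ry": 0, "rz": 0, "jaw": 1},
    {"tx": 0.04, "ty": 0, "tz": 0, "rx": 0, "ry": 0, "rz": 0, "jaw": 1},
    {"tx": 0.05, "ty": 0, "tz": 0, "rx": 0, "ry": 0, "rz": 0, "jaw": 1},
    {"tx": 0.058, "ty": 0, "tz": 0, "rx": 0, "ry": 0, "rz": 0, "jaw": 1},
    {"tx": 0.058, "ty": 0, "tz": 0, "rx": 0, "ry": 0, "rz": 0, "jaw": 1},
    {"tx": 0.058, "ty": 0, "tz": 0, "rx": 0, "ry": 0, "rz": 0, "jaw": 1}
  ]
}}

```text
clock: 31.3
tool_pos: [0.5123, 0.0645, 0.0662]
tcp_rot: [[0.166, 0.986, -0.0], [0.986, -0.166, -0.002], [-0.002, 0.0, -1.0]]
force: [-3.2, -14.7, 2.9]
gripper_width: 0.0002
```

Request:
{"fn": "play_rows", "kwargs": {
  "increments": [
    {"tx": -0.1, "ty": 0, "tz": 0, "rx": 0, "ry": 0, "rz": 0, "jaw": 1},
    {"tx": -0.25, "ty": 0, "tz": 0, "rx": 0, "ry": 0, "rz": 0, "jaw": 1},
    {"tx": -0.25, "ty": 0, "tz": -0.2, "rx": 0, "ry": 0, "rz": 0, "jaw": 1},
    {"tx": -0.25, "ty": 0, "tz": -0.45, "rx": 0, "ry": 0, "rz": 0, "jaw": 0.7},
    {"tx": -0.25, "ty": 0, "tz": -0.7, "rx": 0, "ry": 0, "rz": -0.05, "jaw": 0.2},
    {"tx": -0.25, "ty": 0, "tz": -0.95, "rx": 0, "ry": 0, "rz": -0.1, "jaw": 0},
    {"tx": -0.25, "ty": 0, "tz": -1, "rx": 0, "ry": 0, "rz": -0.15, "jaw": 0},
    {"tx": -0.25, "ty": 0, "tz": -1, "rx": 0, "ry": 0, "rz": -0.2, "jaw": 0}
  ]
}}

```text
clock: 32.1
tool_pos: [0.508, 0.0359, 0.1878]
tcp_rot: [[-0.15, 0.989, 0.003], [0.989, 0.15, 0.0], [-0.0, 0.003, -1.0]]
force: [0.0, -0.9, -0.8]
gripper_width: 0.0724
```

```bash
python3 - <<'E'
from h import *
np.set_printoptions(precision=4,suppress=True)
s=manip.state();print(s['clock'],s['tool_pos'],s['force']); cap('wrist','w11'); check('w11')
plan2((.5213,.1303,.13,12.2)); plan2((.515,.10,.13,12.2))
E
```

```text
32.1 [0.508  0.0359 0.1878] [ 0.0303 -0.8977 -0.8374]
bar 4491
((-0.4000072479248047, -4.455104827880859), (15.653121948242188, 61.72688293457031), 21.148197174072266) [-0.0016 -0.0035  0.1167] world [0.5224 0.1288]
lip 1952 [[-0.0381 -0.0591  0.0718]
 [-0.0017 -0.0548  0.0767]
 [ 0.0374 -0.0511  0.0783]]
plate [[-0.0446 -0.0512  0.0572]
 [ 0.0064 -0.009   0.059 ]
 [ 0.0443  0.0459  0.0605]]
(0.5213, 0.1303, 0.13, 12.2) t [0.759 0.233 0.475] r [ 0.001 -0.    -0.036]
(0.515, 0.1, 0.13, 12.2) t [0.518 0.142 0.475] r [ 0.001 -0.    -0.036]
```

Request:
{"fn": "play_rows", "kwargs": {
  "increments": [
    {"tx": 0.2, "ty": 0.06, "tz": 0, "rx": 0, "ry": 0, "rz": -0.036, "jaw": 0},
    {"tx": 0.4, "ty": 0.12, "tz": 0, "rx": 0, "ry": 0, "rz": -0.036, "jaw": 0},
    {"tx": 0.6, "ty": 0.18, "tz": 0.1, "rx": 0, "ry": 0, "rz": -0.036, "jaw": 0},
    {"tx": 0.76, "ty": 0.233, "tz": 0.2, "rx": 0, "ry": 0, "rz": -0.036, "jaw": 0},
    {"tx": 0.76, "ty": 0.233, "tz": 0.3, "rx": 0, "ry": 0, "rz": -0.036, "jaw": 0},
    {"tx": 0.76, "ty": 0.233, "tz": 0.4, "rx": 0, "ry": 0, "rz": -0.036, "jaw": 0},
    {"tx": 0.76, "ty": 0.233, "tz": 0.475, "rx": 0, "ry": 0, "rz": -0.036, "jaw": 0},
    {"tx": 0.76, "ty": 0.233, "tz": 0.475, "rx": 0, "ry": 0, "rz": -0.036, "jaw": 0}
  ]
}}

```text
clock: 32.95
tool_pos: [0.5212, 0.1297, 0.1279]
tcp_rot: [[-0.201, 0.98, -0.001], [0.98, 0.201, -0.0], [0.0, -0.001, -1.0]]
force: [-0.4, 0.5, 1.2]
gripper_width: 0.0852
```

```bash
python3 - <<'E'
from h import *
s=manip.state();print(s['clock'],s['tool_pos'],s['force'],s['gripper_width'])
cap('wrist','w12'); check('w12')
plan2((.5215,.1303,.0885,12.2))
E
```

```text
32.95 [0.52115629 0.12970656 0.12790508] [-0.39829502  0.45211398  1.16374158] 0.0852384609628664
bar 6012
((-2.18154239654541, -0.3410072326660156), (15.01806640625, 69.35202026367188), 21.872507095336914) [-0.00377761  0.00399117  0.11684269] world [0.52129209 0.13312373]
lip 2329 [[-0.03849154 -0.05828862  0.07050413]
 [-0.00892014 -0.05293447  0.07654585]
 [ 0.03758028 -0.0506606   0.07807318]]
plate [[-0.04465632 -0.05153164  0.05752016]
 [-0.0056395   0.0194121   0.05908475]
 [ 0.04402417  0.05782389  0.06064898]]
(0.5215, 0.1303, 0.0885, 12.2) t [0.004 0.001 0.336] r [-0.    -0.    -0.006]
```

Request:
{"fn": "play_rows", "kwargs": {
  "increments": [
    {"tx": 0.028, "ty": 0.006, "tz": 0.08, "rx": 0, "ry": 0, "rz": -0.006, "jaw": 0},
    {"tx": 0.028, "ty": 0.006, "tz": 0.16, "rx": 0, "ry": 0, "rz": -0.006, "jaw": 0},
    {"tx": 0.028, "ty": 0.006, "tz": 0.24, "rx": 0, "ry": 0, "rz": -0.006, "jaw": 0},
    {"tx": 0.028, "ty": 0.006, "tz": 0.3, "rx": 0, "ry": 0, "rz": -0.006, "jaw": 0},
    {"tx": 0.028, "ty": 0.006, "tz": 0.33, "rx": 0, "ry": 0, "rz": -0.006, "jaw": 0},
    {"tx": 0.028, "ty": 0.006, "tz": 0.33, "rx": 0, "ry": 0, "rz": -0.006, "jaw": 0},
    {"tx": 0.028, "ty": 0.006, "tz": 0.33, "rx": 0, "ry": 0, "rz": -0.006, "jaw": 0.5},
    {"tx": 0.028, "ty": 0.006, "tz": 0.33, "rx": 0, "ry": 0, "rz": -0.006, "jaw": 0.7}
  ]
}}

```text
clock: 33.8
tool_pos: [0.522, 0.134, 0.09]
tcp_rot: [[-0.212, 0.977, 0.001], [0.977, 0.212, 0.0], [0.0, 0.001, -1.0]]
force: [-0.3, -0.4, 0.1]
gripper_width: 0.0589
```

Request:
{"fn": "play_rows", "kwargs": {
  "increments": [
    {"tx": 0, "ty": 0, "tz": 0, "rx": 0, "ry": 0, "rz": 0, "jaw": 0.75},
    {"tx": 0, "ty": 0, "tz": 0, "rx": 0, "ry": 0, "rz": 0, "jaw": 0.8},
    {"tx": 0, "ty": 0, "tz": 0, "rx": 0, "ry": 0, "rz": 0, "jaw": 0.85},
    {"tx": 0, "ty": 0, "tz": 0, "rx": 0, "ry": 0, "rz": 0, "jaw": 1},
    {"tx": 0, "ty": 0, "tz": 0, "rx": 0, "ry": 0, "rz": 0, "jaw": 1},
    {"tx": 0, "ty": 0, "tz": 0, "rx": 0, "ry": 0, "rz": 0, "jaw": 1},
    {"tx": 0, "ty": 0, "tz": 0, "rx": 0, "ry": 0, "rz": 0, "jaw": 1},
    {"tx": 0, "ty": 0, "tz": 0, "rx": 0, "ry": 0, "rz": 0, "jaw": 1}
  ]
}}

```text
clock: 34.6
tool_pos: [0.5219, 0.1339, 0.0898]
tcp_rot: [[-0.212, 0.977, 0.001], [0.977, 0.212, 0.0], [0.0, 0.001, -1.0]]
force: [0.4, 0.5, 5.3]
gripper_width: 0.014
```

```bash
python3 - <<'E'
from h import *
s=manip.state();print(s['clock'],s['tool_pos'],s['force'],s['moment'],s['gripper_width'])
plan2((.523,.1331,.0885,-9.5))
E
```

```text
34.6 [0.52193334 0.13394554 0.08982123] [0.41177264 0.50215063 5.34509873] [ 0.04455539 -0.09657703 -0.01206283] 0.014032659029707007
(0.523, 0.1331, 0.0885, -9.5) t [-0.009  0.007  0.011] r [ 0.001 -0.     0.241]
```

Request:
{"fn": "play_rows", "kwargs": {
  "increments": [
    {"tx": 0, "ty": 0, "tz": 0, "rx": 0, "ry": 0, "rz": 0.04, "jaw": 1},
    {"tx": -0.002, "ty": 0.002, "tz": 0, "rx": 0, "ry": 0, "rz": 0.08, "jaw": 1},
    {"tx": -0.004, "ty": 0.004, "tz": 0, "rx": 0, "ry": 0, "rz": 0.12, "jaw": 1},
    {"tx": -0.006, "ty": 0.006, "tz": 0, "rx": 0, "ry": 0, "rz": 0.16, "jaw": 1},
    {"tx": -0.008, "ty": 0.007, "tz": 0, "rx": 0, "ry": 0, "rz": 0.2, "jaw": 1},
    {"tx": -0.008, "ty": 0.007, "tz": 0, "rx": 0, "ry": 0, "rz": 0.241, "jaw": 1},
    {"tx": -0.008, "ty": 0.007, "tz": 0, "rx": 0, "ry": 0, "rz": 0.241, "jaw": 1},
    {"tx": -0.008, "ty": 0.007, "tz": 0, "rx": 0, "ry": 0, "rz": 0.241, "jaw": 1}
  ]
}}

```text
clock: 35.4
tool_pos: [0.5228, 0.1331, 0.0898]
tcp_rot: [[0.165, 0.986, 0.001], [0.986, -0.165, 0.0], [0.0, 0.001, -1.0]]
force: [-0.8, -0.9, 5.8]
gripper_width: 0.0141
```

```bash
python3 - <<'E'
from h import *
s=manip.state();R=s['tcp_rot'];print(s['clock'],s['tool_pos'],s['force'],s['moment'],s['gripper_width'],s['qpos'],np.degrees(np.arctan2(R[1,1],R[0,1])))
E
```

```text
35.4 [0.52283656 0.13313969 0.08983584] [-0.82499877 -0.91734446  5.79436621] [-0.07089471  0.21535423 -0.05967477] 0.014104966560802991 [6.10093576e+00 9.58799901e+00 9.81349081e+01 3.42917120e-03
 7.22359971e+01 1.55808037e+01] -9.480917748745954
```

Request:
{"fn": "play_rows", "kwargs": {
  "increments": [
    {"tx": 0, "ty": 0, "tz": 0, "rx": 0, "ry": 0, "rz": 0, "jaw": 0.8},
    {"tx": 0, "ty": 0, "tz": 0, "rx": 0, "ry": 0, "rz": 0, "jaw": 0.7},
    {"tx": 0, "ty": 0, "tz": 0, "rx": 0, "ry": 0, "rz": 0, "jaw": 0.6},
    {"tx": 0, "ty": 0, "tz": 0, "rx": 0, "ry": 0, "rz": 0, "jaw": 0.5},
    {"tx": 0, "ty": 0, "tz": 0, "rx": 0, "ry": 0, "rz": 0, "jaw": 0.4},
    {"tx": 0, "ty": 0, "tz": -0.03, "rx": 0, "ry": 0, "rz": 0, "jaw": 0.3},
    {"tx": 0, "ty": 0, "tz": -0.1, "rx": 0, "ry": 0, "rz": 0, "jaw": 0.3},
    {"tx": 0, "ty": 0, "tz": -0.2, "rx": 0, "ry": 0, "rz": 0, "jaw": 0.3}
  ]
}}

```text
clock: 36.2
tool_pos: [0.5226, 0.1332, 0.1142]
tcp_rot: [[0.164, 0.986, -0.0], [0.986, -0.164, 0.0], [0.0, -0.0, -1.0]]
force: [0.1, 0.6, 0.6]
gripper_width: 0.0599
```

Request:
{"fn": "play_rows", "kwargs": {
  "increments": [
    {"tx": 0, "ty": 0, "tz": -0.15, "rx": 0, "ry": 0, "rz": 0, "jaw": 0.3},
    {"tx": 0, "ty": 0, "tz": -0.3, "rx": 0, "ry": 0, "rz": 0, "jaw": 0.3},
    {"tx": -0.15, "ty": 0, "tz": -0.45, "rx": 0, "ry": 0, "rz": 0, "jaw": 0.3},
    {"tx": -0.3, "ty": 0, "tz": -0.6, "rx": 0, "ry": 0, "rz": 0, "jaw": 0.3},
    {"tx": -0.45, "ty": 0, "tz": -0.7, "rx": 0, "ry": 0, "rz": 0, "jaw": 0.3},
    {"tx": -0.6, "ty": 0, "tz": -0.7, "rx": 0, "ry": 0, "rz": 0, "jaw": 0.3},
    {"tx": -0.7, "ty": 0, "tz": -0.7, "rx": 0, "ry": 0, "rz": 0, "jaw": 0.3},
    {"tx": -0.7, "ty": 0, "tz": -0.7, "rx": 0, "ry": 0, "rz": 0, "jaw": 0.3}
  ]
}}

```text
clock: 37.0
tool_pos: [0.5088, 0.0493, 0.1981]
tcp_rot: [[0.166, 0.986, 0.001], [0.986, -0.166, -0.0], [0.0, 0.001, -1.0]]
force: [0.4, 0.2, -0.7]
gripper_width: 0.0594
```

```bash
python3 - <<'E'
from h import *
np.set_printoptions(precision=4,suppress=True)
s=manip.state();print(s['clock'],s['tool_pos'],s['force'],s['gripper_width']); c=cap('wrist','w13'); check('w13')
t=cap('top','top13'); a=load('top0')
for n,b in dict(jar=(375,275,415,315),rack=(410,145,460,250),sieve=(270,120,360,200)).items():
  for k in(a,t):
    P,_=cloud(k,*b); P=P[P[:,2]>.03]; r=cv2.minAreaRect((P[:,:2]*1000).astype(np.float32)); print(n,r)
E
```

```text
37.0 [0.5088 0.0493 0.1981] [ 0.3814  0.1891 -0.7054] 0.05944632786590939
bar 4349
((-1.9170475006103516, -1.6202888488769531), (14.946778297424316, 70.08478546142578), 0.6274809837341309) [-0.0015  0.0003  0.1167] world [0.5213 0.1318]
lip 1789 [[-0.0379 -0.059   0.0717]
 [ 0.0004 -0.0545  0.0767]
 [ 0.0377 -0.0512  0.0783]]
plate [[-0.0446 -0.0514  0.0572]
 [ 0.0075  0.0014  0.059 ]
 [ 0.0443  0.0453  0.0606]]
jar ((482.9144592285156, -283.0225830078125), (64.90897369384766, 67.65633392333984), 65.33912658691406)
jar ((482.2964172363281, -283.0260925292969), (65.3389892578125, 66.75346374511719), 87.91242218017578)
rack ((692.7725830078125, -381.3476257324219), (77.34017944335938, 203.0485076904297), 81.48394775390625)
rack ((692.8672485351562, -380.9654541015625), (77.84046173095703, 202.873046875), 81.0109634399414)
sieve ((788.885498046875, -137.22552490234375), (147.1636199951172, 150.69412231445312), 89.71553802490234)
sieve ((789.1400756835938, -137.3477783203125), (147.15756225585938, 152.17645263671875), 89.55863189697266)
```

View pics/w13.png

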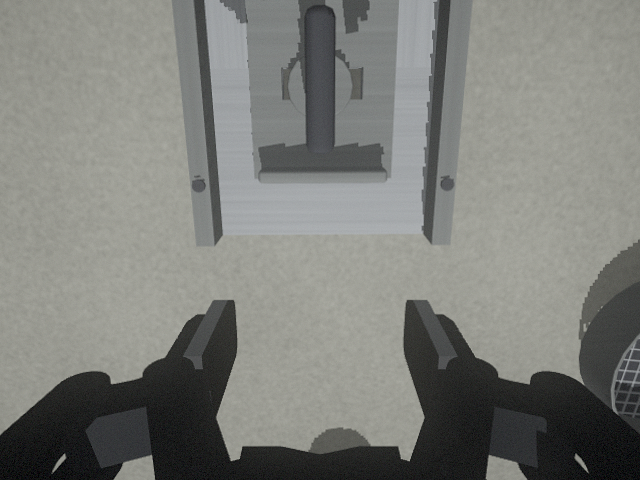

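Box home (lip back at its home reading), bolt seated with its top at 116.7 mm, bar along y to within 0.6°. Other objects unmoved. Handing in.

```bash
python3 -c "
from h import *
print(order.finish_job())"
```

```text
the job is handed in; nothing more can be done
None
```

The box is fully home and the bolt is in place, turned a quarter turn and let go. I handed the job in at about 37 s on the clock. It did not go cleanly: I made a mistake while turning the bolt and had to mend it.

**What went wrong:** I first turned the bolt in the direction that took joint 6 to about 161°, right at its limit. The tool then slid about 42 mm along the bar, with about 55 N sideways at the wrist, and dragged the box about 2 mm back out. The bolt was then seated and about 68° turned. I let go, pushed the box home again, took a fresh grip and finished the turn.

**Box:** on both pushes the tool stopped at the same place against the stop, at about 30 N the first time and 15 N the second. After the second push, the lip read the same as when the box was first home.

**Bolt:** its top is 116.7 mm above the bench, against 116.5 mm expected when seated. The bar lies along the crusher's y to within 0.6°. It sits about 2 mm off the slot centre in both x and y, within the slot's play.

**Jar, sieve and rack:** each moved less than 1 mm between the first and last top pictures, which is within measuring noise.

**Camera disagreement:** the top camera read about 1.5–2 mm more in x than the wrist camera, so I used the wrist readings for the grasp and the fit.

**Not verified:** I only know the wrist and gripper loads at the moments I read them. I could not rule out a higher peak against the 40 N and 120 N limits during the bad turn.

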